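Draw the scanner out by one hole

TASK

The 3D scanner stands too close to its turntable: move it one hole farther away. Loosen the clamp lever on the collar, squeeze in the two sprung buttons, one on each side of the square tube, and draw the tube out, away from the turntable, feeling for the next holes: stop as soon as both buttons have popped fully out through them, and never strain popped-out buttons against the tube. Then swing the lever back tight, and leave the things beside the tube and on the turntable where they are.

Things in the scene. Friction and masses are not known exactly. Their poses are not given: they have to be found in the camera images.
- stand: scanning stand, fixed to the table. Origin on the table top under the two buttons; z up; x runs level along the telescoping tube, from turntable to scanner (the way to draw); y points across the tube to the side of the tight lever. Black 220 mm turntable centred at x = -0.325, top 92 mm up. The inner tube (24 mm square) is fixed to the stand; the outer tube slides on it along x
- buttons (a point): point of the fixed inner tube, on the tube's axis midway between its two buttons, 50 mm above the table; axes as stand. The buttons are steel, 12 mm across with ball-shaped ends, axes level along y; popped out they stand 5 mm proud of the outer tube's side faces (40 mm over both ends); their spring clip gives 1 mm along the tube at 10 N
- sleeve: outer tube, 30 mm square aluminium, 2 mm wall, with all it carries (collar, foot, mast, scanner; 1.4 kg; slides as one, 3.5 N of friction and a little drag while the clamp is loose). Origin on the tube's axis midway between the pair of 13.5 mm holes that the buttons stand in at the start; axes as stand. Its own x: collar -0.140 to -0.104, bare tube free on both sides to 0.125, then the foot
- scanner_mast (a point): foot of the scanner's mast on the tube's axis (sleeve x = 0.185); moves with the outer tube. Black foot 120 by 170 mm; grey scanner head 66 by 190 by 56 mm, 0.17 to 0.24 m above the table, its lenses reaching to sleeve x = 0.13
- button_near: sprung button on the stand's +y side. Origin at the centre of its ball-shaped end (radius 6 mm), 14 mm from the tube's axis when popped out
- button_far: sprung button on the stand's -y side, like the first
- button_near_press (a joint): travel of that button into the tube, m: 0 popped fully out, 0.005 flush with the outer tube's face, 0.007 riding under its wall. 2 N to start, 4 N flush. With both held flush, their round ends let the tube push them under its wall with 10 to 25 N of pull, within the first 6 mm; then 4 to 8 N slide the tube on
- button_far_press (a joint): the same for the other button
- clamp (a joint): angle of the clamp lever on the collar, rad: 0 fully tight (stop), 1.4 fully loose (stop); loosens counter-clockwise seen from above. Tight, it points across the tube to the stand's +y; loose, along the tube towards the turntable. It stays where it is left; 2 to 6 N at its end swing it. Below about 0.4 rad it presses a brake on the inner tube
- clamp_axis (a point): point on the lever's upright pivot axis, 92 mm above the table; moves with the outer tube; axes as stand
- lever_end (a point): grip end of the clamp lever, 55 mm from its pivot axis, 95 mm above the table. The lever is a bar 13 mm thick with an 18 mm ball at its end; the collar's top is 71 mm above the table
- casting: white bracket on the turntable, 60 by 40 by 50 mm; leave it. Origin under its centre
- driver: screwdriver 160 mm long lying beside the tube; leave it
- lens_cap: black lens cap, 48 mm across, 11 mm high; leave it. Origin under its centre
- dot_tin: round tin, 66 mm across, 26 mm high; leave it. Origin under its centre
- slots (a point): on the outer tube's axis, 59 mm from the present holes towards the collar: middle of a slot in each side face. In each slot a dark steel index plate, 56 by 20 mm, flush with the face, is screwed where the lens set wants it; the next pair of holes (13.5 mm) is in these plates, 44 to 74 mm from the present holes, wherever they are set. Buttons out in a hole stop the tube; they may bear 12 N of pull

How it is judged:
By the outcome, as a careful person would: the job done as asked, in the order asked, and still so for the second after the job is handed in, with the robot touching nothing.
It also fails if it takes over 72 s, if anything falls off the work surface, if the arm or the gripper's body presses on something with over 40 N, if the wrist force passes 120 N, or if a joint passes its speed limit or range.

ROBOT

A 6-joint arm with a two-finger parallel gripper is mounted at the origin on the work surface. World frame = base frame: x ahead of the robot, y to its left, z up, the work surface at z = 0. Lengths are in m, angles in degrees, forces in N, time in s.
With the tool pointing down it reaches from about 0.4 to 0.825 m from the base axis. Payload 7 kg.
Tool frame: the origin (TCP) lies midway between the tips of the shut fingers; the grasp point (between the pads) lies r.tcp_to_grasp behind it (r.tcp_to_grasp is the distance from the TCP to the grasp point, in m); x points along the fingers, y is the direction in which the jaws open and shut, and the axes are right-handed (so a half turn about x gives the same grasp; the last joint's range is limited). The gripper opens to 88 mm and grips with 3 to 60 N. Pads are 19 mm wide; open, the fingers measure 130 mm over their backs; the gripper's body (78 mm by 193 mm) begins 47 mm behind the grasp point.
Start: joints at [81.71, 20.546, 0.682, 0, -70.136, -16.507], TCP at [0.283, 0.613, 0.227] pointing down, gripper open.
Joint ranges: [-176.03, 176.03], [-82.01, 121.73], [-58.28, 71.71], [-173.87, 95.51], [-174.79, -0.11], [-173.66, 173.66]. Speed limits (degrees/s): [136.94, 136.94, 172.46, 180, 180, 180].

INTERFACE

Orientations are given as [roll, pitch, yaw] about the fixed x, y, z axes, in that order (R = Rz(yaw) Ry(pitch) Rx(roll)).
In Python, from plant import r gives the robot as it stands.
- The arm moves only by the tool carry_out, never from a script. Its argument "moves" is a list of rows, each a list of 7 numbers: the shift along the world's x, y, z in mm, then the turn, a rotation vector about the world's x, y, z in rad, then the opening in per cent of the stroke, from 0 (shut) to 100 (fully open). In form: [[x, y, z, wx, wy, wz, claw], ...]. A call has 1 to 5 rows; each row is the pose to reach, as a shift and turn from the pose commanded when the call began; what a row does not reach only later rows make up. A row lasts 1/10 s, in which the tool goes at most 50 mm and 8.59 degrees, less where a joint would pass 70% of its speed; a pose out of reach is approached as far as the arm can. A call with a gripper value outside its range is refused whole. The fingers move at their own pace and stop on an object; "squeeze" is the grip in N (left out, the last holds). Time passes only in rows, so rows that repeat a pose let the fingers close. It gives the time, the measured TCP pose, the force and the opening at its end, in the units of the state.
- r.get_state(): the state, without advancing time (a new reading comes with each control period).
- r.capture(name): name is "side" or "top"; returns the picture (400x640x3 uint8, blue, green, red); there is no depth.
- r.camera_params(name): a dict with "K" (3x3 intrinsics, pixels), "rvec" (rotation vector, rad) and "tvec" (3), from world to camera coordinates, as OpenCV has them. Camera axes: x right, y down, z forward; pixel columns grow to the right and rows downward; lengths in m; the calibration is good to about 2 mm. A picture is of the moment at which its call begins. camera_params takes no time and is no camera call.
- r.close_job(): hands the job in, once; it reports no verdict.
The state is a dict: "time_s": time; "joints": joint angles; "qd": joint speeds; "joint_torque": joint torques, N m; "tcp_pos": TCP position; "eef_rot": TCP orientation; "contact_force": force on the tool from outside, world axes, zero at the start; "moment": the same for the moment, N m; "gripper_width": finger opening in m.
Only numpy, scipy, OpenCV 4.12 (cv2) and the standard library are available. Lean on these libraries where they do the work, as an engineer would, in place of code of your own. Each camera call takes 0.05 s, during which the arm holds its last target. There are 200 camera calls.

## Working session

There is one attempt and no reset: what is moved stays moved. The work goes in short steps, Python scripts to look and compute and a tool call to move; the robot and the scene stay as the last step left them, time stands still between calls to the robot, and variables do not carry over. Pictures are saved under pics/ and viewed, about 8 in all and at most 12, crops included, and the job is handed in when it is done.

Besides the shell and the picture viewer there is one more tool, called after "Emit:" as name(argument=value, ...) on one line, values as JSON. carry_out: Moves the arm, as the interface text tells. Its arguments: {"type":"object","properties":{"moves":{"type":"array"},"squeeze":{"type":"number"}},"required":["moves"]}

```bash
mkdir -p pics; ls; python3 - <<'E'
from plant import r
import cv2
for n in("side","top"):
    im=r.capture(n); cv2.imwrite(f"pics/{n}0.png",im); p=r.camera_params(n); print(n,p)
print(r.get_state(), r.tcp_to_grasp)
E
```

```text
pics
side {'K': array([[477.41520162,   0.        , 314.09480604],
       [  0.        , 477.41520162, 203.78420848],
       [  0.        ,   0.        ,   1.        ]]), 'rvec': array([ 2.15750578, -0.47191206,  0.23508743]), 'tvec': array([-0.57024061,  0.23780818,  0.80210379])}
top {'K': array([[435.56637815,   0.        , 316.48223868],
       [  0.        , 435.56637815, 197.9913794 ],
       [  0.        ,   0.        ,   1.        ]]), 'rvec': array([ 2.19358602, -2.19581484,  0.05565685]), 'tvec': array([-0.03245411,  0.63075164,  0.97142553])}
{'time_s': 0.1, 'joints': array([ 8.17104047e+01,  2.05872989e+01,  6.39512865e-01, -1.62017519e-02,
       -7.01362161e+01, -1.65040933e+01]), 'qd': array([-0.01251687, -0.0591255 ,  0.09629904,  0.1148854 ,  0.06163369,
       -0.03796994]), 'joint_torque': array([-1.27370287e-03, -5.84164989e+01,  2.93750650e+01,  7.01550588e+00,
        1.02000585e-02, -4.57844885e-05]), 'tcp_pos': array([0.28294362, 0.61236029, 0.22572529]), 'eef_rot': array([  96.22799144,   89.91462772, -108.57121342]), 'contact_force': array([ 0.4878675 ,  0.17516963, -0.37138057]), 'moment': array([ 0.00653846, -0.01770797, -0.01912209]), 'gripper_width': 0.08737087926790058} 0.0188
```

View pics/side0.png

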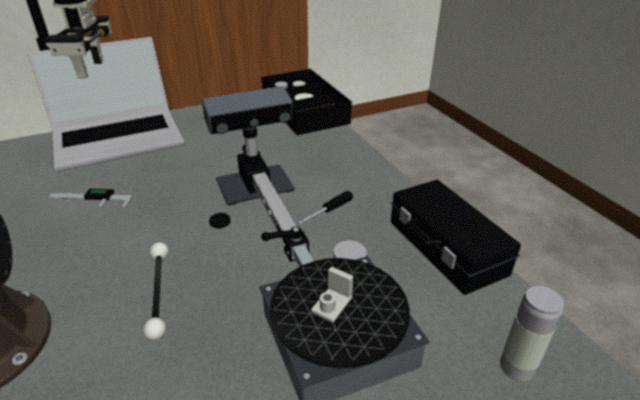

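View pics/top0.png

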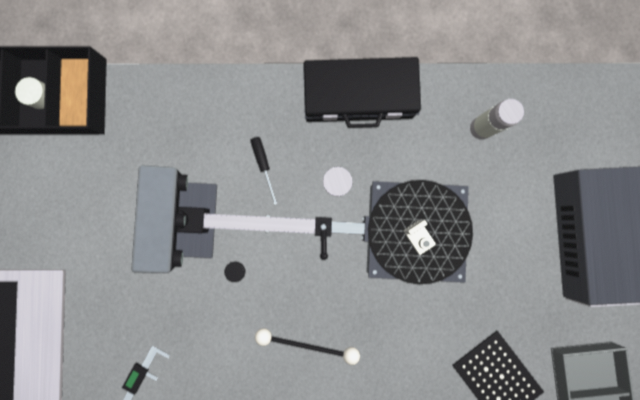

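```bash
cat > h.py <<'E'
import numpy as np, cv2
from plant import r
def ray(n,uv,z):
    p=r.camera_params(n);R=cv2.Rodrigues(p["rvec"])[0];c=-R.T@p["tvec"]
    d=R.T@np.linalg.inv(p["K"])@np.array([*uv,1.]);return c+d*(z-c[2])/d[2]
def proj(n,P):
    p=r.camera_params(n);return cv2.projectPoints(np.float64(P).reshape(-1,1,3),p["rvec"],p["tvec"],p["K"],None)[0][:,0]
def crop(n,u,v,w,h,s,f):
    im=r.capture(n);cv2.imwrite(f,cv2.resize(im[v:v+h,u:u+w],None,fx=s,fy=s,interpolation=cv2.INTER_CUBIC));return im
E
python3 - <<'E'
from h import *
top=cv2.imread("pics/top0.png");side=cv2.imread("pics/side0.png")
for n in("top","side"):
    p=r.camera_params(n);R=cv2.Rodrigues(p["rvec"])[0];print(n,"cam",-R.T@p["tvec"]," tcp px",proj(n,[.283,.612,.226]))
print("turntable",ray("top",(420,231),.092),ray("side",(340,309),.092))
print("scanner end tube",ray("top",(208,221),.065)," collar-end",ray("top",(314,226),.065))
print("clamp pivot",ray("top",(323,227),.095),"lever end",ray("top",(323.5,256),.095), "side lever end",ray("side",(266,237),.095))
# tube mask: fit edges per column
g=top.astype(int).min(axis=2)
for u in range(212,362,10):
    c=np.where(g[205:245,u]>165)[0]
    print(u, (c.min()+205,c.max()+205) if len(c) else None, g[212:236,u].tolist() if u in(252,272) else "")
E
python3 - <<'E'
import cv2
a=cv2.imread("pics/top0.png")[195:275,195:375];b=cv2.imread("pics/side0.png")[170:270,230:370]
a=cv2.resize(a,(720,320),interpolation=cv2.INTER_CUBIC);b=cv2.resize(b,(392,280),interpolation=cv2.INTER_CUBIC)
import numpy as np
o=np.zeros((600,720,3),np.uint8);o[:320]=a;o[320:,:392]=b;cv2.imwrite("pics/c1.png",o)
E
```

```text
top cam [ 0.57963219 -0.03409089  1.00271272]  tcp px [[-52.68335699 390.92678769]]
side cam [ 0.30936187 -0.70151179  0.66126698]  tcp px [[90.87494898 69.74397495]]
turntable [ 0.557659   -0.24893381  0.092     ] [ 0.55394808 -0.25771336  0.092     ]
scanner end tube [0.57889502 0.20018868 0.065     ]  collar-end [ 0.56794198 -0.02775094  0.065     ]
clamp pivot [ 0.56622229 -0.04666859  0.095     ] lever end [ 0.50624672 -0.04759912  0.095     ] side lever end [ 0.5077607  -0.04840145  0.095     ]
212 (np.int64(214), np.int64(227)) 
222 (np.int64(214), np.int64(229)) 
232 (np.int64(214), np.int64(230)) 
242 (np.int64(214), np.int64(232)) 
252 (np.int64(215), np.int64(242)) [162, 163, 164, 175, 196, 212, 215, 216, 215, 215, 216, 218, 218, 217, 217, 215, 214, 205, 186, 170, 165, 164, 163, 163]
262 (np.int64(215), np.int64(232)) 
272 (np.int64(216), np.int64(244)) [161, 160, 161, 164, 174, 196, 213, 216, 216, 216, 215, 215, 217, 218, 217, 216, 215, 214, 208, 187, 168, 160, 158, 158]
282 (np.int64(216), np.int64(232)) 
292 (np.int64(217), np.int64(238)) 
302 (np.int64(217), np.int64(233)) 
312 (np.int64(205), np.int64(240)) 
322 (np.int64(205), np.int64(228)) 
332 (np.int64(210), np.int64(231)) 
342 (np.int64(210), np.int64(233)) 
352 (np.int64(221), np.int64(233))
```

View pics/c1.png

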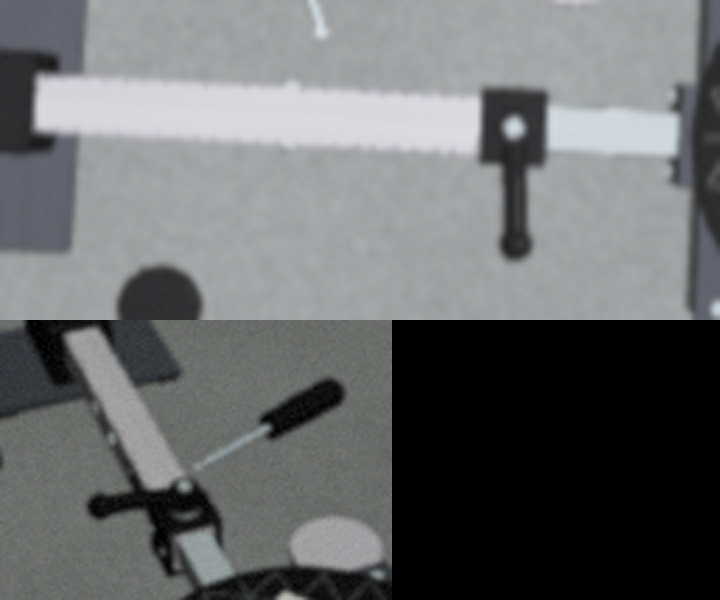

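```bash
python3 - <<'E'
from h import *
from scipy.spatial.transform import Rotation as Ro
top=cv2.imread("pics/top0.png");g=top.astype(float).min(axis=2)
U=[];V=[]
for u in range(214,310,2):
    c=g[208:240,u]; k=np.where(c>190)[0];k=k[(k>2)];a,b=k[0],k[-1]
    a=a-(c[a]-190)/(c[a]-c[a-1]); b=b+(c[b]-190)/(c[b]-c[b+1]); U.append(u);V.append((a+b)/2+208)
f=np.polyfit(U,V,1);print("res",np.std(np.polyval(f,U)-V))
A=ray("top",(214,np.polyval(f,214)),.065);B=ray("top",(308,np.polyval(f,308)),.065)
X=(A-B)/np.linalg.norm(A-B);Y=np.array([-X[1],X[0],0]);print("X",X,"axis at",A,B)
# turntable centre via contour of dark disc
def st(P,O):return (P-O)@X,(P-O)@Y
O1=ray("top",(267.8,223.8),.05);print("O buttons",O1, "off axis",(O1-A)@Y)
m=((g<75)&(np.hypot(np.arange(640)[None]-420,np.arange(400)[:,None]-231)<56)).astype(np.uint8)
m=cv2.morphologyEx(m,cv2.MORPH_CLOSE,np.ones((9,9)))
c=max(cv2.findContours(m,0,1)[0],key=cv2.contourArea);(cu,cv_),rad=cv2.minEnclosingCircle(c);T=ray("top",(cu,cv_),.092)
print("T",cu,cv_,rad,T,"O from T",T+.325*X,"off",(T-A)@Y,"rad mm",np.linalg.norm(ray("top",(cu+rad,cv_),.092)-T))
O=A+X*((O1-A)@X);O[2]=0;print("O",O);
P=ray("top",(323.2,226.8),.1);E=ray("top",(323.5,256),.095)
print("pivot",P,st(P,O),"lever",E,st(E,O))
s=r.get_state();R=Ro.from_euler("xyz",s["eef_rot"],degrees=True).as_matrix();print(R)
print("jaw in stand xy",st(R[:,1],0))
# side view of stand's +y face
sd=cv2.imread("pics/side0.png")
for n,x in(("btn",0),("h44",-.044),("h59",-.059),("h74",-.074),("collar",-.104)):
    print(n,proj("side",[*(O+X*x+Y*.015)[:2],.05]))
G=sd.astype(float).mean(axis=2)
for x in range(40,-112,-4):
    q=proj("side",[[*(O+X*x/1e3+Y*.015)[:2],z] for z in (.044,.05,.056)])
    print(x,[int(cv2.getRectSubPix(G.astype(np.float32),(1,1),tuple(map(float,a)))[0,0]) for a in q],end=" ")
# unwarp the face, 4 px/mm
def face(sgn,n,im):
    src=np.float32([[0,0],[720,0],[720,120],[0,120]])
    P=[[*(O+X*x+Y*sgn*.015)[:2],z] for x,z in((-.11,.065),(.07,.065),(.07,.035),(-.11,.035))]
    return cv2.warpPerspective(im,cv2.getPerspectiveTransform(np.float32(proj(n,P)),src),(720,120),flags=cv2.INTER_CUBIC)
cv2.imwrite("pics/face.png",np.vstack([face(1,"side",sd)]))
np.savez("fr.npz",O=O,X=X,Y=Y)
E
```

```text
res 0.1789311762592183
X [0.05114447 0.99869127 0.        ] axis at [0.57929093 0.18728745 0.065     ] [ 0.56893871 -0.01485904  0.065     ]
O buttons [0.57264814 0.07323872 0.05      ] off axis 0.0008011402436889122
T 417.65533447265625 232.24774169921875 54.54050064086914 [ 0.5550693  -0.24401274  0.092     ] O from T [0.57169125 0.08056192 0.092     ] off 0.002131312808779482 rad mm 0.11365589102323996
O [0.57344823 0.07319775 0.        ]
pivot [ 0.56670852 -0.04701366  0.1       ] (np.float64(-0.12039878029043782), np.float64(0.0005827392444461178)) lever [ 0.50624672 -0.04759912  0.095     ] (np.float64(-0.12407576141417086), np.float64(0.06093547169921853))
[[-4.74548328e-04 -4.19439133e-01 -9.07783338e-01]
 [-1.41243889e-03 -9.07782253e-01  4.19439370e-01]
 [-9.99998890e-01  1.48123275e-03 -1.61645595e-04]]
jaw in stand xy (np.float64(-0.9280461992387079), np.float64(0.3724621565047124))
btn [[270.19239737 213.16984018]]
h44 [[276.60241074 225.15597143]]
h59 [[278.88781675 229.42946897]]
h74 [[281.22712193 233.80375298]]
collar [[286.07524103 242.86928661]]
40 [59, 73, 97] 36 [57, 57, 82] 32 [54, 54, 69] 28 [55, 50, 60] 24 [52, 50, 63] 20 [71, 50, 61] 16 [100, 60, 61] 12 [115, 89, 63] 8 [110, 119, 70] 4 [85, 120, 102] 0 [63, 104, 118] -4 [60, 70, 106] -8 [57, 54, 88] -12 [58, 51, 64] -16 [57, 51, 65] -20 [56, 51, 60] -24 [56, 47, 63] -28 [58, 44, 60] -32 [58, 44, 55] -36 [52, 54, 50] -40 [35, 56, 50] -44 [33, 39, 61] -48 [35, 23, 54] -52 [23, 22, 43] -56 [17, 23, 40] -60 [15, 23, 38] -64 [17, 17, 44] -68 [15, 17, 42] -72 [19, 18, 23] -76 [29, 12, 14] -80 [38, 13, 15] -84 [30, 15, 10] -88 [27, 12, 6] -92 [23, 7, 3] -96 [24, 6, 10] -100 [26, 7, 5] -104 [5, 6, 7] -108 [1, 6, 10]
```

View pics/face.png

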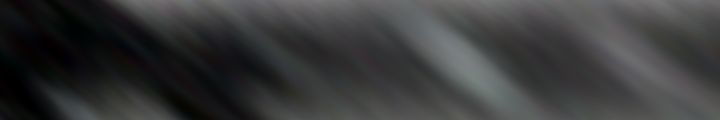

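Emit:
carry_out(moves=[[30, -48, 0, 0, 0, 0.13, 0], [55, -95, 0, 0, 0, 0.26, 0], [75, -140, 0, 0, 0, 0.38, 0], [90, -187, 0, 0, 0, 0.38, 0], [100, -235, 0, 0, 0, 0.38, 0]], squeeze=20)

```text
time_s: 0.6
tcp_pos: [0.382, 0.3827, 0.226]
eef_rot: [71.0, 90.0, -112.1]
contact_force: [0.3, -0.0, 0.8]
gripper_width: 0.0528
```

Emit:
carry_out(moves=[[10, -48, 0, 0, 0, 0, 0], [30, -94, 0, 0, 0, 0, 0], [45, -140, 0, 0, 0, 0, 0], [60, -187, 0, 0, 0, 0, 0], [75, -233, 0, 0, 0, 0, 0]])

```text
time_s: 1.1
tcp_pos: [0.4564, 0.1499, 0.2266]
eef_rot: [-111.1, 90.0, 65.9]
contact_force: [1.3, 0.6, 0.3]
gripper_width: 0.0133
```

Emit:
carry_out(moves=[[15, -47, 0, 0, 0, 0, 0], [30, -94, 0, 0, 0, 0, 0], [45, -140, 0, 0, 0, 0, 0], [56, -153, -40, 0, 0, 0, 0], [56, -153, -85, 0, 0, 0, 0]])

```text
time_s: 1.6
tcp_pos: [0.5145, -0.0031, 0.1418]
eef_rot: [-161.7, 89.8, 15.1]
contact_force: [-0.2, 0.6, -1.3]
gripper_width: 0.0007
```

```bash
cat >> h.py <<'E'
from scipy.spatial.transform import Rotation as Ro
F=np.load("fr.npz");O,X,Y=F["O"],F["X"],F["Y"]
W=lambda x,y,z=0.:np.array([*(O+X*x/1e3+Y*y/1e3)[:2]*1e3,z])
def here():
    s=r.get_state();p=s["tcp_pos"];R=Ro.from_euler("xyz",s["eef_rot"],degrees=True).as_matrix()
    f=s["contact_force"]
    print("t",s["time_s"],"tcp",p.round(4),"stand mm",(1e3*np.array([(p-O)@X,(p-O)@Y,p[2]])).round(1),"jaw deg",np.degrees(np.arctan2(R[:,1]@Y,R[:,1]@X)).round(1),"tilt",R[:,0].round(3),"F st",np.round([f@X,f@Y,f[2]],1),"w",round(s["gripper_width"]*1e3,1))
    return p
E
python3 - <<'E'
from h import *
here()
im=np.vstack([cv2.resize(r.capture("top")[190:290,240:400],(640,400),interpolation=cv2.INTER_CUBIC)]);cv2.imwrite("pics/t2.png",im)
E
```

```text
t 1.6 tcp [ 0.5145 -0.0031  0.1418] stand mm [-79.2  55.  141.8] jaw deg 179.7 tilt [ 0.004  0.001 -1.   ] F st [ 0.6  0.3 -1.3] w 0.7
```

View pics/t2.png

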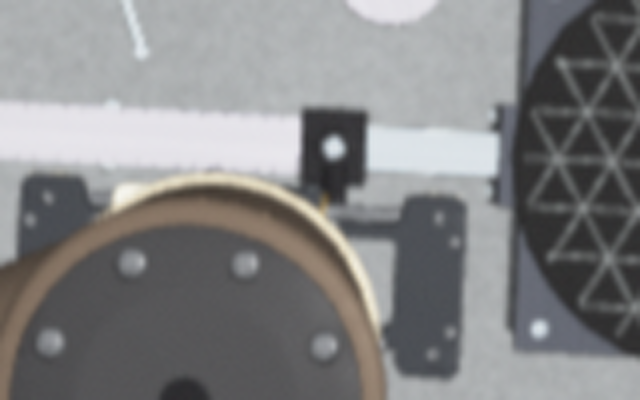

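Emit:
carry_out(moves=[[0, 0, -30, 0, 0, 0, 0], [0, 0, -58, 0, 0, 0, 0], [0, 0, -58, 0, 0, 0, 0]])

```text
time_s: 1.95
tcp_pos: [0.5099, -0.0017, 0.081]
eef_rot: [19.4, 89.6, -163.6]
contact_force: [-0.6, 0.6, 0.6]
gripper_width: 0.0004
```

```bash
python3 - <<'E'
from h import *
p=here()*1e3
P=np.array([-121.,.5]); r0=45
for th in list(np.arange(0,1.5,.1)):
    d=np.array([-np.sin(th),np.cos(th)]);n=np.array([np.cos(th),np.sin(th)])
    c=P+r0*d+6.5*n+[21,9.5]; print(round(th,2),c.round(0),(W(*c)-p)[:2].round(0))
E
```

```text
t 1.95 tcp [ 0.5099 -0.0017  0.081 ] stand mm [-78.   59.6  81. ] jaw deg 179.9 tilt [-0.007 -0.002 -1.   ] F st [0.6 0.6 0.6] w 0.4
0.0 [-94.  55.] [  4. -16.]
0.1 [-98.  55.] [  3. -20.]
0.2 [-103.   55.] [  3. -25.]
0.3 [-107.   55.] [  3. -29.]
0.4 [-112.   54.] [  4. -34.]
0.5 [-116.   53.] [  5. -38.]
0.6 [-120.   51.] [  7. -42.]
0.7 [-124.   49.] [  9. -47.]
0.8 [-128.   46.] [ 11. -50.]
0.9 [-131.   43.] [ 14. -54.]
1.0 [-134.   40.] [ 17. -57.]
1.1 [-137.   36.] [ 20. -60.]
1.2 [-140.   32.] [ 24. -63.]
1.3 [-142.   28.] [ 28. -65.]
1.4 [-143.   24.] [ 32. -67.]
```

Emit:
carry_out(moves=[[0, 0, 0, 0, 0, 0, 0], [0, 0, 0, 0, 0, 0, 0]])

```text
time_s: 2.15
tcp_pos: [0.5136, -0.0006, 0.0854]
eef_rot: [-166.1, 89.9, 10.9]
contact_force: [0.4, -0.3, 0.3]
gripper_width: 0.0004
```

Emit:
carry_out(moves=[[0, -10, -3, 0, 0, 0, 0], [0, -17, -3, 0, 0, 0, 0], [0, -22, -3, 0, 0, 0, 0], [-1, -27, -3, 0, 0, 0, 0], [-1, -31, -3, 0, 0, 0, 0]])

```text
time_s: 2.65
tcp_pos: [0.512, -0.0324, 0.081]
eef_rot: [-154.8, 89.9, 22.2]
contact_force: [0.2, 3.0, 0.1]
gripper_width: 0.0005
```

Emit:
carry_out(moves=[[1, -4, 0, 0, 0, 0, 0], [2, -8, 0, 0, 0, 0, 0], [4, -12, 0, 0, 0, 0, 0], [6, -16, 0, 0, 0, 0, 0], [8, -20, 0, 0, 0, 0, 0]])

```text
time_s: 3.15
tcp_pos: [0.5189, -0.0527, 0.0802]
eef_rot: [14.6, 89.9, -168.4]
contact_force: [-3.2, 3.2, 3.5]
gripper_width: 0.0007
```

Emit:
carry_out(moves=[[3, -4, 0, 0, 0, 0, 0], [6, -7, 0, 0, 0, 0, 0], [9, -10, 0, 0, 0, 0, 0], [13, -13, 0, 0, 0, 0, 0], [17, -15, 0, 0, 0, 0, 0]])

```text
time_s: 3.65
tcp_pos: [0.5357, -0.068, 0.0801]
eef_rot: [20.1, 89.9, -162.9]
contact_force: [-5.0, -1.5, 0.7]
gripper_width: 0.0002
```

Emit:
carry_out(moves=[[3, -1, 0, 0, 0, 0, 0], [5, -2, 0, 0, 0, 0, 0], [7, -2, 0, 0, 0, 0, 0]])

```text
time_s: 3.95
tcp_pos: [0.5423, -0.0698, 0.08]
eef_rot: [15.0, 89.8, -168.1]
contact_force: [-9.7, -2.7, 3.0]
gripper_width: 0.0007
```

```bash
python3 - <<'E'
from h import *
here()
cv2.imwrite("pics/s3.png",cv2.resize(r.capture("side")[180:290,220:360],(700,550),interpolation=cv2.INTER_CUBIC))
E
```

```text
t 3.95 tcp [ 0.5423 -0.0698  0.08  ] stand mm [-144.4   23.8   80. ] jaw deg 179.9 tilt [-0.003 -0.001 -1.   ] F st [-3.2  9.6  3. ] w 0.7
```

View pics/s3.png

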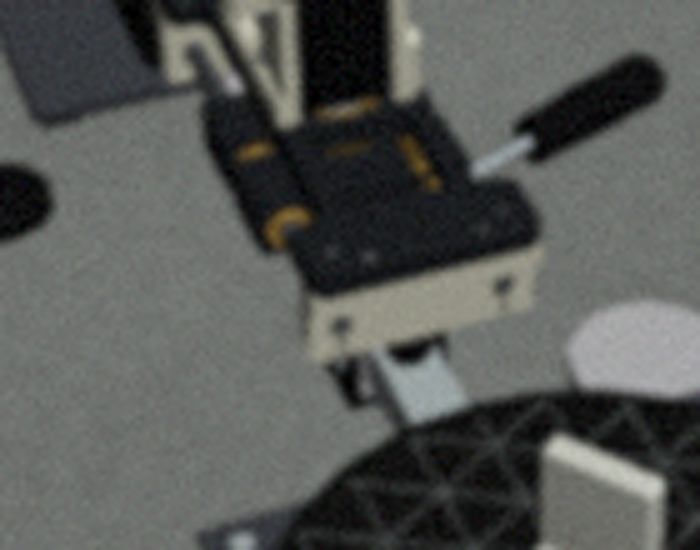

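Emit:
carry_out(moves=[[-12, 0, 0, 0, 0, 0, 0], [-12, 0, 40, 0, 0, 0, 0], [-12, 0, 80, 0, 0, 0, 30]])

```text
time_s: 4.3
tcp_pos: [0.5315, -0.0689, 0.1613]
eef_rot: [158.3, 90.0, -24.7]
contact_force: [0.9, 0.5, -0.1]
gripper_width: 0.0044
```

```bash
python3 - <<'E'
from h import *
here()
st=lambda P:(1e3*np.array([(P-O)@X,(P-O)@Y])).round(1)
sd=cv2.imread("pics/side0.png").astype(float).mean(axis=2);w=sd[206:219,264:277];w=np.clip(w-90,0,None)
print(sd[206:219,262:277].astype(int))
t=cv2.imread("pics/top0.png").astype(float).min(axis=2);print(t[228:235,258:278].astype(int));print(t[211:219,258:278].astype(int))
for px in((270,212.1),(270,213)):
  for z in(.05,.053): print(px,z,st(ray("side",px,z)))
for px in((267.3,231.3),(268,216.3)): print(px,st(ray("top",px,.05)))
for x in (-.11,.07):print(x,proj("top",W(x*1e3,17,50)/1e3),proj("top",W(x*1e3,-17,50)/1e3))
E
```

```text
t 4.3 tcp [ 0.5315 -0.0689  0.1613] stand mm [-144.1   34.6  161.3] jaw deg 179.9 tilt [ 0. -0. -1.] F st [ 0.5 -0.9 -0.1] w 4.4
[[107 104  82  60  50  50  78 115 139 150 159 157 162 162 162]
 [ 96 104  95  71  52  50  60  88 127 147 160 163 156 161 162]
 [109 100 101  82  61  48  53  78 104 134 152 163 161 156 159]
 [110 117 111  88  71  50  61  70  94 114 141 150 158 164 162]
 [111 107 109 101  80  61  70 105 106 106 132 152 151 164 158]
 [109 112 112 102  95  78  96 119 120  99 115 141 156 160 158]
 [111 103 112 106  97  92 100 125 118  97 100 135 156 157 159]
 [102 112 106 107 103  99  98 119 112  91  81 115 145 164 159]
 [110 103 107 107 102 102  94  96  93  69  64  98 137 155 163]
 [104 105 107 107 107  99  96  76  68  51  62  79 121 148 160]
 [113 114 112 113 108 101  99  82  70  57  51  64  98 136 151]
 [111 109 107 109 104 107 108  96  87  60  49  54  78 117 144]
 [107 105 106 107 108 107 111 105  89  66  52  51  64  91 132]]
[[215 214 215 215 215 215 215 215 215 215 215 215 215 215 215 215 214 215
  215 215]
 [208 206 210 212 213 211 207 213 215 214 213 213 215 215 214 213 
[... 728 characters left out ...]
0 158 159 168 167 159 159 159 161 163 162 160
  159 162]
 [169 169 167 168 166 165 164 162 173 186 186 177 165 161 164 165 163 160
  160 163]
 [193 191 186 186 186 186 184 184 196 205 205 197 178 173 174 175 173 168
  167 171]
 [212 209 205 206 207 207 205 207 212 214 214 208 193 193 196 197 195 191
  186 191]
 [216 215 214 214 215 215 215 215 215 216 216 214 207 210 213 213 213 211
  205 210]]
(270, 212.1) 0.05 [ 3.8 14.2]
(270, 212.1) 0.053 [-0.1 15.3]
(270, 213) 0.05 [ 0.7 15.2]
(270, 213) 0.053 [-3.1 16.2]
(267.3, 231.3) [ 0.2 17.2]
(268, 216.3) [  0.5 -15.6]
-0.11 [[317.7373602  233.76546073]] [[318.51554065 218.17902435]]
0.07 [[235.36441564 229.61397691]] [[236.29380769 214.04594848]]
```

```bash
python3 - <<'E'
from h import *
p=here()*1e3;print(r.get_state()["joints"].round(1));print(W(-1,.5,31)-p)
E
```

```text
t 4.3 tcp [ 0.5315 -0.0689  0.1613] stand mm [-144.1   34.6  161.3] jaw deg 179.9 tilt [ 0. -0. -1.] F st [ 0.5 -0.9 -0.1] w 4.4
[ 13.6  10.6 -22.2   0.  -57.2  73.4]
[  41.40682226  141.14293264 -130.31317291]
```

Emit:
carry_out(moves=[[5, 20, 0, 0, 0, -0.145, 70], [12, 40, 0, 0, 0, -0.29, 70], [20, 65, 0, 0, 0, -0.435, 70], [30, 95, 0, 0, 0, -0.58, 70], [41, 125, 0, 0, 0, -0.725, 70]])

```text
time_s: 4.8
tcp_pos: [0.5737, 0.0576, 0.1616]
eef_rot: [-113.9, 89.8, 21.2]
contact_force: [0.9, -0.1, 0.2]
gripper_width: 0.0431
```

Emit:
carry_out(moves=[[0, 8, 0, 0, 0, -0.145, 70], [0, 16, 0, 0, 0, -0.29, 70], [0, 16, 0, 0, 0, -0.435, 70], [0, 16, 0, 0, 0, -0.58, 70], [0, 16, -20, 0, 0, -0.725, 70]])

```text
time_s: 5.3
tcp_pos: [0.5754, 0.0734, 0.1436]
eef_rot: [-74.2, 89.5, 19.4]
contact_force: [0.4, 0.3, 0.6]
gripper_width: 0.0613
```

Emit:
carry_out(moves=[[0, 0, 0, 0, 0, -0.12, 70], [0, 0, -10, 0, 0, -0.12, 70], [0, 0, -10, 0, 0, -0.12, 70]])

```text
time_s: 5.6
tcp_pos: [0.5723, 0.0721, 0.1297]
eef_rot: [-23.6, 90.0, 63.6]
contact_force: [-1.1, -0.4, 0.7]
gripper_width: 0.0613
```

```bash
python3 - <<'E'
from h import *
p=here()*1e3;print(W(-1,.5,31)-p)
im=r.capture("side");cv2.imwrite("pics/s4.png",cv2.resize(im[130:290,200:360],(640,640))[:600])
E
```

```text
t 5.6 tcp [0.5723 0.0721 0.1297] stand mm [ -1.1   1.1 129.7] jaw deg 90.2 tilt [ 0.  0. -1.] F st [-0.4  1.1  0.7] w 61.3
[ 5.72597094e-01  9.83056100e-02 -9.87037376e+01]
```

View pics/s4.png

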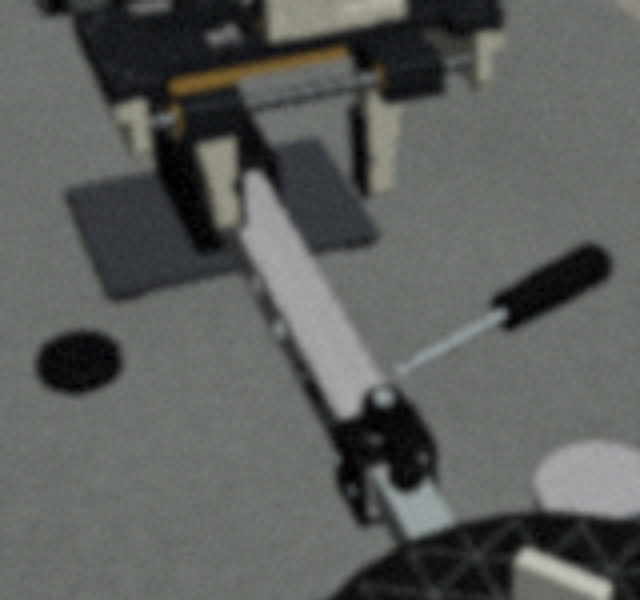

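Emit:
carry_out(moves=[[0, 0, -40, 0, 0, 0, 70], [0, 0, -80, 0, 0, 0, 70], [0, 0, -98, 0, 0, 0, 70], [0, 0, -98, 0, 0, 0, 70], [0, 0, -98, 0, 0, 0, 70]])

```text
time_s: 6.15
tcp_pos: [0.5732, 0.0721, 0.0333]
eef_rot: [-91.7, 90.0, -4.6]
contact_force: [0.7, 0.6, 0.0]
gripper_width: 0.0612
```

Emit:
carry_out(moves=[[0, 0, 0, 0, 0, 0, 48], [0, 0, 0, 0, 0, 0, 48], [0, 0, 0, 0, 0, 0, 48]], squeeze=10)

```text
time_s: 6.45
tcp_pos: [0.5732, 0.0721, 0.0338]
eef_rot: [-62.0, 89.9, 25.0]
contact_force: [-0.5, 0.4, 0.5]
gripper_width: 0.0443
```

```bash
python3 - <<'E'
from h import *
p=here()*1e3;print(W(-1,.5,31)-p)
E
```

```text
t 6.45 tcp [0.5732 0.0721 0.0338] stand mm [-1.1  0.2 33.8] jaw deg 90.0 tilt [ 0.002  0.001 -1.   ] F st [0.4 0.5 0.5] w 44.3
[-0.27481046  0.08462636 -2.76036901]
```

Emit:
carry_out(moves=[[0, 0, -3, 0, 0, 0, 44], [0, 0, -3, 0, 0, 0, 30], [0, 0, -3, 0, 0, 0, 30], [0, 0, -3, 0, 0, 0, 30], [0, 0, -3, 0, 0, 0, 30]], squeeze=8)

```text
time_s: 6.95
tcp_pos: [0.5733, 0.072, 0.0298]
eef_rot: [-75.6, 89.9, 11.4]
contact_force: [4.3, -0.7, 0.8]
gripper_width: 0.0298
```

```bash
python3 - <<'E'
from h import *
here()
E
```

```text
t 6.95 tcp [0.5733 0.072  0.0298] stand mm [-1.2  0.1 29.8] jaw deg 90.0 tilt [ 0.001  0.    -1.   ] F st [-0.5 -4.3  0.8] w 29.8
```

Emit:
carry_out(moves=[[0.5, 0, 1, 0, 0, 0, 25], [0.5, 0, 1, 0, 0, 0, 25], [0.5, 0, 1, 0, 0, 0, 25]], squeeze=45)

```text
time_s: 7.25
tcp_pos: [0.5732, 0.072, 0.0299]
eef_rot: [-26.5, 90.0, 60.5]
contact_force: [4.9, -0.9, -7.6]
gripper_width: 0.0294
```

Emit:
carry_out(moves=[[0, 1, 0, 0, 0, 0, 25], [0.1, 2, 0, 0, 0, 0, 25]])

```text
time_s: 7.45
tcp_pos: [0.5732, 0.0728, 0.0299]
eef_rot: [164.4, 89.9, -108.6]
contact_force: [8.4, -9.9, -6.9]
gripper_width: 0.0297
```

```bash
python3 - <<'E'
from h import *
here()
E
```

```text
t 7.45 tcp [0.5732 0.0728 0.0299] stand mm [-0.4  0.2 29.9] jaw deg 89.9 tilt [-0.    -0.001 -1.   ] F st [-9.5 -8.9 -6.9] w 29.7
```

Emit:
carry_out(moves=[[0, 1, -1, 0, 0, 0, 25], [0, 2, -1, 0, 0, 0, 25]])

```text
time_s: 7.65
tcp_pos: [0.5733, 0.0743, 0.0298]
eef_rot: [175.8, 89.9, -97.2]
contact_force: [4.7, -9.6, 1.1]
gripper_width: 0.0297
```

Emit:
carry_out(moves=[[0, 1, 0, 0, 0, 0, 25], [0, 2, 0, 0, 0, 0, 25]])

```text
time_s: 7.85
tcp_pos: [0.5734, 0.0761, 0.0298]
eef_rot: [-179.5, 89.9, -92.5]
contact_force: [7.3, -12.8, 1.1]
gripper_width: 0.0296
```

Emit:
carry_out(moves=[[0, 1, 0, 0, 0, 0, 25], [0, 2, 0, 0, 0, 0, 25]])

```text
time_s: 8.05
tcp_pos: [0.5734, 0.0774, 0.0298]
eef_rot: [178.2, 89.8, -94.7]
contact_force: [7.7, -16.9, 0.4]
gripper_width: 0.0298
```

Emit:
carry_out(moves=[[0, 1, 0, 0, 0, 0, 25], [0, 2, 0, 0, 0, 0, 25]])

```text
time_s: 8.25
tcp_pos: [0.5736, 0.0791, 0.0298]
eef_rot: [-179.5, 89.8, -92.5]
contact_force: [7.1, -12.2, 1.0]
gripper_width: 0.0297
```

```bash
python3 - <<'E'
from h import *
here()
a=cv2.imread("pics/top0.png")
b=r.capture("top")
# sleeve shift: track foot's / collar's features
g0=cv2.cvtColor(a,6);g1=cv2.cvtColor(b,6)
for nm,(u,v,w,h) in dict(foot=(175,170,40,90),collar=(310,212,24,26),scan=(132,165,40,108)).items():
    t=cv2.resize(g0[v:v+h,u:u+w],None,fx=8,fy=8,interpolation=cv2.INTER_CUBIC);s=cv2.resize(g1[v-6:v+h+6,u-14:u+w+8],None,fx=8,fy=8,interpolation=cv2.INTER_CUBIC)
    m=cv2.matchTemplate(s,t,5);_,sc,_,l=cv2.minMaxLoc(m);print(nm,round(sc,3),l[0]/8-14,l[1]/8-6)
E
```

```text
t 8.25 tcp [0.5736 0.0791 0.0298] stand mm [ 5.9  0.2 29.8] jaw deg 89.9 tilt [-0.    -0.003 -1.   ] F st [-11.8  -7.7   1. ] w 29.7
foot 0.544 -3.875 -0.625
collar 0.909 -3.25 -0.5
scan 0.405 -3.375 -6.0
```

Emit:
carry_out(moves=[[0.3, 1, 0, 0, 0, 0, 25], [0.6, 2, 0, 0, 0, 0, 25], [0.8, 3, 0, 0, 0, 0, 25], [0.9, 4, 0, 0, 0, 0, 25]])

```text
time_s: 8.7
tcp_pos: [0.5738, 0.0843, 0.0298]
eef_rot: [161.0, 89.9, -112.0]
contact_force: [2.9, -8.4, 4.5]
gripper_width: 0.0297
```

Emit:
carry_out(moves=[[0.1, 1, 0, 0, 0, 0, 25], [0.1, 2, 0, 0, 0, 0, 25], [0.2, 3, 0, 0, 0, 0, 25], [0.2, 4, 0, 0, 0, 0, 25]])

```text
time_s: 9.1
tcp_pos: [0.574, 0.0883, 0.0298]
eef_rot: [161.2, 89.9, -111.8]
contact_force: [3.0, -7.7, 3.6]
gripper_width: 0.0296
```

Emit:
carry_out(moves=[[0.1, 2, 0, 0, 0, 0, 25], [0.2, 4, 0, 0, 0, 0, 25], [0.3, 6, 0, 0, 0, 0, 25], [0.4, 8, 0, 0, 0, 0, 25], [0.5, 10, 0, 0, 0, 0, 25]], squeeze=18)

```text
time_s: 9.6
tcp_pos: [0.5745, 0.098, 0.0298]
eef_rot: [162.0, 89.9, -111.0]
contact_force: [3.4, -10.8, 3.2]
gripper_width: 0.0295
```

Emit:
carry_out(moves=[[0.1, 2, 0, 0, 0, 0, 25], [0.2, 4, 0, 0, 0, 0, 25], [0.3, 6, 0, 0, 0, 0, 25], [0.4, 8, 0, 0, 0, 0, 25], [0.5, 9, 0, 0, 0, 0, 25]])

```text
time_s: 10.1
tcp_pos: [0.575, 0.1072, 0.0298]
eef_rot: [159.8, 89.9, -113.2]
contact_force: [2.8, -9.1, 3.0]
gripper_width: 0.0299
```

```bash
cat >> h.py <<'E'
def shift(u0,name="top"):
    a=cv2.cvtColor(cv2.imread("pics/top0.png"),6);b=cv2.cvtColor(r.capture("top"),6)
    t=cv2.resize(a[212:238,310:334],None,fx=8,fy=8,interpolation=cv2.INTER_CUBIC)
    s=cv2.resize(b[206:242,270:336],None,fx=8,fy=8,interpolation=cv2.INTER_CUBIC)
    _,sc,_,l=cv2.minMaxLoc(cv2.matchTemplate(s,t,5));u=l[0]/8+270-310;v=l[1]/8+206-212
    P=ray("top",(322+u,225+v),.071)-ray("top",(322,225),.071);print("collar score",round(sc,3),"shift mm",(P*1e3).round(1))
E
python3 - <<'E'
from h import *
here();shift(0)
E
```

```text
t 10.1 tcp [0.575  0.1072 0.0298] stand mm [34.   0.2 29.8] jaw deg 89.9 tilt [-0.001 -0.002 -1.   ] F st [-9.  -3.2  3. ] w 29.9
collar score 0.909 shift mm [ 2.2 35.2  0. ]
```

Emit:
carry_out(moves=[[0, 0, 0, 0, 0, 0, 25], [0.1, 1, 0, 0, 0, 0, 25], [0.1, 2, 0, 0, 0, 0, 25], [0.2, 3, 0, 0, 0, 0, 25], [0.2, 4, 0, 0, 0, 0, 25]], squeeze=8)

```text
time_s: 10.65
tcp_pos: [0.5752, 0.1112, 0.0298]
eef_rot: [160.1, 89.9, -112.9]
contact_force: [3.4, -8.8, 2.6]
gripper_width: 0.03
```

```bash
python3 - <<'E'
from h import *
here();shift(0)
E
```

```text
t 10.65 tcp [0.5752 0.1112 0.0298] stand mm [38.   0.2 29.8] jaw deg 89.9 tilt [-0.001 -0.002 -1.   ] F st [-8.6 -3.9  2.6] w 30.0
collar score 0.91 shift mm [ 2.4 39.   0. ]
```

Emit:
carry_out(moves=[[0, 0.5, 0, 0, 0, 0, 25], [0, 1, 0, 0, 0, 0, 25]])

```text
time_s: 10.9
tcp_pos: [0.5753, 0.1123, 0.0298]
eef_rot: [162.0, 89.9, -111.0]
contact_force: [3.0, -7.4, 2.8]
gripper_width: 0.0301
```

Emit:
carry_out(moves=[[0.1, 0.5, 0, 0, 0, 0, 25], [0.1, 1, 0, 0, 0, 0, 25]])

```text
time_s: 11.1
tcp_pos: [0.5753, 0.1133, 0.0298]
eef_rot: [160.0, 89.9, -112.9]
contact_force: [3.9, -7.2, 3.5]
gripper_width: 0.0298
```

Emit:
carry_out(moves=[[0.1, 0.5, 0, 0, 0, 0, 25], [0.1, 1, 0, 0, 0, 0, 25]])

```text
time_s: 11.3
tcp_pos: [0.5754, 0.1143, 0.0298]
eef_rot: [158.0, 89.9, -115.0]
contact_force: [2.9, -9.2, 3.3]
gripper_width: 0.0298
```

Emit:
carry_out(moves=[[0, 0.5, 0, 0, 0, 0, 25], [0, 1, 0, 0, 0, 0, 25]])

```text
time_s: 11.5
tcp_pos: [0.5754, 0.1153, 0.0298]
eef_rot: [160.0, 89.9, -113.0]
contact_force: [3.3, -7.9, 2.8]
gripper_width: 0.0297
```

Emit:
carry_out(moves=[[0.1, 0.5, 0, 0, 0, 0, 25], [0.1, 1, 0, 0, 0, 0, 25]])

```text
time_s: 11.7
tcp_pos: [0.5755, 0.1164, 0.0298]
eef_rot: [158.3, 89.9, -114.7]
contact_force: [3.1, -7.4, 4.5]
gripper_width: 0.0298
```

Emit:
carry_out(moves=[[0, 0.5, 0, 0, 0, 0, 25], [0, 1, 0, 0, 0, 0, 25]])

```text
time_s: 11.9
tcp_pos: [0.5755, 0.1173, 0.0298]
eef_rot: [160.7, 89.9, -112.3]
contact_force: [3.3, -7.6, 3.7]
gripper_width: 0.0299
```

Emit:
carry_out(moves=[[0, 0.5, 0, 0, 0, 0, 25], [0, 1, 0, 0, 0, 0, 25]])

```text
time_s: 12.1
tcp_pos: [0.5756, 0.1184, 0.0298]
eef_rot: [162.2, 89.9, -110.8]
contact_force: [3.5, -7.2, 2.5]
gripper_width: 0.0297
```

Emit:
carry_out(moves=[[0.1, 0.5, 0, 0, 0, 0, 25], [0.1, 1, 0, 0, 0, 0, 25]])

```text
time_s: 12.3
tcp_pos: [0.5756, 0.1194, 0.0298]
eef_rot: [160.2, 89.9, -112.8]
contact_force: [4.3, -8.0, 3.8]
gripper_width: 0.0301
```

Emit:
carry_out(moves=[[0, 0.5, 0, 0, 0, 0, 25], [0, 1, 0, 0, 0, 0, 25]])

```text
time_s: 12.5
tcp_pos: [0.5757, 0.1204, 0.0298]
eef_rot: [161.5, 89.9, -111.5]
contact_force: [3.8, -7.2, 3.5]
gripper_width: 0.0302
```

Emit:
carry_out(moves=[[0, 0.5, 0, 0, 0, 0, 25], [0, 1, 0, 0, 0, 0, 25]])

```text
time_s: 12.7
tcp_pos: [0.5757, 0.1214, 0.0298]
eef_rot: [163.3, 89.9, -109.7]
contact_force: [3.1, -7.3, 2.5]
gripper_width: 0.0299
```

Emit:
carry_out(moves=[[0.1, 0.5, 0, 0, 0, 0, 25], [0.1, 1, 0, 0, 0, 0, 25]])

```text
time_s: 12.9
tcp_pos: [0.5758, 0.1224, 0.0298]
eef_rot: [162.9, 89.9, -110.1]
contact_force: [3.3, -8.2, 4.0]
gripper_width: 0.0299
```

Emit:
carry_out(moves=[[0, 0.5, 0, 0, 0, 0, 25], [0, 1, 0, 0, 0, 0, 25]])

```text
time_s: 13.1
tcp_pos: [0.5758, 0.1234, 0.0298]
eef_rot: [164.3, 89.9, -108.7]
contact_force: [4.1, -8.2, 3.5]
gripper_width: 0.0297
```

Emit:
carry_out(moves=[[0, 0.5, 0, 0, 0, 0, 25], [0, 1, 0, 0, 0, 0, 25]])

```text
time_s: 13.3
tcp_pos: [0.5759, 0.1244, 0.0298]
eef_rot: [168.2, 89.9, -104.8]
contact_force: [3.4, -7.4, 2.9]
gripper_width: 0.0298
```

Emit:
carry_out(moves=[[0.1, 0.5, 0, 0, 0, 0, 25], [0.1, 1, 0, 0, 0, 0, 25]])

```text
time_s: 13.5
tcp_pos: [0.576, 0.1254, 0.0298]
eef_rot: [165.5, 89.9, -107.5]
contact_force: [4.1, -8.7, 3.4]
gripper_width: 0.0298
```

Emit:
carry_out(moves=[[0, 0.5, 0, 0, 0, 0, 25], [0, 1, 0, 0, 0, 0, 25]])

```text
time_s: 13.7
tcp_pos: [0.576, 0.1264, 0.0298]
eef_rot: [166.1, 89.9, -106.9]
contact_force: [3.6, -8.6, 3.3]
gripper_width: 0.0302
```

```bash
python3 - <<'E'
from h import *
here();shift(0)
E
```

```text
t 13.7 tcp [0.576  0.1264 0.0298] stand mm [53.3  0.2 29.8] jaw deg 89.9 tilt [-0.001 -0.002 -1.   ] F st [-8.4 -4.   3.3] w 30.2
collar score 0.904 shift mm [ 3.3 54.2  0. ]
```

Tube still follows (54.2 mm against 54.4 mm of tool travel).

Emit:
carry_out(moves=[[0, 0.5, 0, 0, 0, 0, 25], [0, 1, 0, 0, 0, 0, 25]])

```text
time_s: 13.95
tcp_pos: [0.5761, 0.1274, 0.0298]
eef_rot: [169.5, 89.9, -103.5]
contact_force: [4.6, -7.8, 2.7]
gripper_width: 0.0297
```

Emit:
carry_out(moves=[[0.1, 0.5, 0, 0, 0, 0, 25], [0.1, 1, 0, 0, 0, 0, 25]])

```text
time_s: 14.15
tcp_pos: [0.5761, 0.1284, 0.0298]
eef_rot: [166.8, 89.9, -106.2]
contact_force: [4.3, -7.9, 2.4]
gripper_width: 0.0303
```

Emit:
carry_out(moves=[[0, 0.5, 0, 0, 0, 0, 25], [0, 1, 0, 0, 0, 0, 25]])

```text
time_s: 14.35
tcp_pos: [0.5762, 0.1294, 0.0298]
eef_rot: [169.6, 89.9, -103.4]
contact_force: [4.2, -7.6, 2.4]
gripper_width: 0.0297
```

Emit:
carry_out(moves=[[0, 0.5, 0, 0, 0, 0, 25], [0, 1, 0, 0, 0, 0, 25]])

```text
time_s: 14.55
tcp_pos: [0.5762, 0.1304, 0.0298]
eef_rot: [171.8, 89.9, -101.2]
contact_force: [4.9, -7.9, 2.6]
gripper_width: 0.0298
```

Emit:
carry_out(moves=[[0.1, 0.5, 0, 0, 0, 0, 25], [0.1, 1, 0, 0, 0, 0, 25]])

```text
time_s: 14.75
tcp_pos: [0.5763, 0.1314, 0.0298]
eef_rot: [170.2, 89.9, -102.7]
contact_force: [4.4, -7.2, 2.6]
gripper_width: 0.0301
```

Emit:
carry_out(moves=[[0, 0.5, 0, 0, 0, 0, 25], [0, 1, 0, 0, 0, 0, 25]])

```text
time_s: 14.95
tcp_pos: [0.5763, 0.1324, 0.0298]
eef_rot: [172.1, 89.9, -100.8]
contact_force: [4.4, -8.2, 2.7]
gripper_width: 0.0299
```

Emit:
carry_out(moves=[[0, 0.5, 0, 0, 0, 0, 25], [0, 1, 0, 0, 0, 0, 25]])

```text
time_s: 15.15
tcp_pos: [0.5764, 0.1334, 0.0298]
eef_rot: [174.2, 89.9, -98.8]
contact_force: [5.4, -8.0, 3.2]
gripper_width: 0.0299
```

Emit:
carry_out(moves=[[0.1, 0.5, 0, 0, 0, 0, 25], [0.1, 1, 0, 0, 0, 0, 25]])

```text
time_s: 15.35
tcp_pos: [0.5764, 0.1344, 0.0298]
eef_rot: [171.5, 89.9, -101.5]
contact_force: [3.6, -6.7, 3.2]
gripper_width: 0.0296
```

Emit:
carry_out(moves=[[0, 0.5, 0, 0, 0, 0, 25], [0, 1, 0, 0, 0, 0, 25]])

```text
time_s: 15.55
tcp_pos: [0.5765, 0.1354, 0.0298]
eef_rot: [175.8, 89.9, -97.2]
contact_force: [4.5, -7.7, 1.6]
gripper_width: 0.0297
```

Emit:
carry_out(moves=[[0, 0.5, 0, 0, 0, 0, 25], [0, 1, 0, 0, 0, 0, 25]])

```text
time_s: 15.75
tcp_pos: [0.5765, 0.1365, 0.0298]
eef_rot: [176.7, 89.9, -96.3]
contact_force: [5.3, -7.3, 2.0]
gripper_width: 0.0298
```

Emit:
carry_out(moves=[[0.1, 0.5, 0, 0, 0, 0, 25], [0.1, 1, 0, 0, 0, 0, 25]])

```text
time_s: 15.95
tcp_pos: [0.5766, 0.1377, 0.0298]
eef_rot: [177.0, 89.9, -96.0]
contact_force: [4.4, -5.6, 2.3]
gripper_width: 0.0299
```

Emit:
carry_out(moves=[[0, 0.5, 0, 0, 0, 0, 25], [0, 1, 0, 0, 0, 0, 25]])

```text
time_s: 16.15
tcp_pos: [0.5767, 0.139, 0.0298]
eef_rot: [-168.1, 89.9, -81.1]
contact_force: [3.8, -3.6, 2.1]
gripper_width: 0.0302
```

```bash
python3 - <<'E'
from h import *
here();shift(0)
im=r.capture("side");print(proj("side",W(0,17,50)/1e3))
t=r.capture("top").astype(int).min(axis=2);print(t[211:219,258:278]);print(t[228:235,258:278]);print(im[206:219,262:277].mean(axis=2).astype(int))
E
```

```text
t 16.15 tcp [0.5767 0.139  0.0298] stand mm [65.9  0.1 29.8] jaw deg 90.0 tilt [ 0.    -0.001 -1.   ] F st [-3.4 -4.   2.1] w 30.2
collar score 0.9 shift mm [ 4.1 67.   0. ]
[[269.29077958 213.38217995]]
[[168 170 170 171 171 169 168 169 170 169 168 168 169 168 168 167 169 170
  169 169]
 [170 171 172 173 171 170 169 167 168 169 168 166 167 169 169 169 171 169
  169 170]
 [170 169 170 173 170 169 169 166 168 166 166 166 167 168 169 170 170 169
  169 170]
 [169 170 169 172 169 169 169 167 167 164 164 166 167 167 170 171 171 167
  168 171]
 [176 176 174 173 174 174 174 171 168 166 166 169 167 167 170 173 171 168
  168 170]
 [200 199 191 189 189 191 194 192 182 179 181 182 176 175 179 183 183 177
  173 174]
 [219 218 211 211 213 213 215 214 207 207 207 207 200 201 204 207 207 201
  194 198]
 [224 223 220 221 222 222 223 222 221 221 221 220 218 219 220 221 222 219
  216 219]]
[[222 221 222 222 223 222 222 222 222 222 222 223 223 224 224 224 224 225
  225 225]
 [216 215 218 220 219 218 217 219 220 219 216 219 222 222 222 220 219 222
  223 223]
 [197 195 206 209 208 202 200 209 211 207 201
[... 500 characters left out ...]
4 165]
 [108 110 100  82  51  30  28  65 106 142 157 163 165 166 165]
 [110 108 108  93  67  31  24  42  82 112 145 160 165 166 164]
 [110 115 111 100  77  48  18  25  59  97 132 154 160 162 168]
 [115 111 110 107  90  63  38  29  44  71 116 150 166 164 164]
 [104 113 114 107 104  79  54  32  34  59  98 136 161 170 168]
 [109 111 111 109 109  96  67  48  38  46  76 120 151 162 156]
 [112 107 106 110 109 103  85  61  45  39  52  93 118 124 114]
 [109 109 109 111 111 103  92  70  55  44  37  53  66  72  61]
 [113 110 111 107 106 105 100  83  63  42  28  25  29  27  23]
 [107 113 112 111 108 109 108 106  82  59  28  19   8  12  11]
 [112 107 108 116 109 112 109 105  92  61  31  16   6   6  15]]
```

Emit:
carry_out(moves=[[0, 0.5, 0, 0, 0, 0, 25], [0, 0.5, 0, 0, 0, 0, 25]])

```text
time_s: 16.5
tcp_pos: [0.5768, 0.1407, 0.0299]
eef_rot: [-52.4, 89.9, 34.6]
contact_force: [1.9, 1.5, 2.3]
gripper_width: 0.0299
```

Emit:
carry_out(moves=[[0, 0.5, 0, 0, 0, 0, 25], [0, 0.5, 0, 0, 0, 0, 25]])

```text
time_s: 16.7
tcp_pos: [0.5768, 0.1416, 0.0298]
eef_rot: [-46.8, 89.9, 40.3]
contact_force: [2.6, 2.8, 2.4]
gripper_width: 0.03
```

Emit:
carry_out(moves=[[0.1, 0.5, 0, 0, 0, 0, 25], [0.1, 0.5, 0, 0, 0, 0, 25]])

```text
time_s: 16.9
tcp_pos: [0.5768, 0.1419, 0.0298]
eef_rot: [-52.9, 89.9, 34.1]
contact_force: [3.2, 3.0, 4.2]
gripper_width: 0.0301
```

```bash
python3 - <<'E'
from h import *
here();shift(0)
im=r.capture("side");print(im[204:219,260:277].mean(axis=2).astype(int))
t=r.capture("top");cv2.imwrite("pics/v8.png",np.vstack([cv2.resize(im[190:240,240:320],(480,300),interpolation=cv2.INTER_CUBIC),cv2.resize(t[200:250,230:310],(480,300),interpolation=cv2.INTER_CUBIC)]))
E
```

```text
t 16.9 tcp [0.5768 0.1419 0.0298] stand mm [68.7  0.1 29.8] jaw deg 90.0 tilt [ 0.001  0.001 -1.   ] F st [ 3.2 -3.   4.2] w 30.1
collar score 0.9 shift mm [ 4.1 69.9  0. ]
[[129 100  65  48  52  42  39  72 118 154 161 164 164 163 167 163 162]
 [106  93  70  68  68  52  40  55  91 137 156 164 164 160 170 163 163]
 [107  98  89  87  81  55  35  39  75 119 144 155 163 165 165 165 157]
 [108 102 109 105 100  67  36  27  52  95 125 150 158 167 167 167 166]
 [111 109 114 104 104  82  44  21  38  59 106 141 154 162 167 167 171]
 [110 110 109 110 109  94  60  27  25  50  81 115 143 156 164 167 168]
 [112 104 115 109 115 100  76  51  48  69  82 103 135 160 165 167 167]
 [109 107 107 114 113 106  93  79  79 104  97  89 121 154 160 166 171]
 [109 114 111 114 114 111 101  88 102 119 118  87  97 140 164 163 159]
 [115 114 106 112 106 111 100  99 106 117 114  78  77 113 136 140 124]
 [107 109 107 112 105 107 107 102  96 102  91  63  48  75 101  86  72]
 [114 112 112 112 112 107 114 101  98  81  65  46  27  37  42  33  27]
 [111 111 110 110 111 106 111 105  96  90  66  42  31  17  19  15   8]
 [118 115 110 111 108 106 108 111 104  97  76  48  32  21   2  11  19]
 [118 117 110 112 116 112 115 111 118 107  92  64  24   8   4  13  10]]
```

View pics/v8.png

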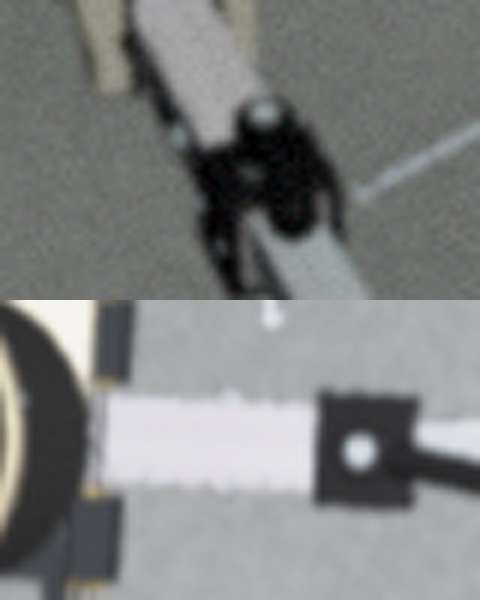

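```bash
python3 - <<'E'
from h import *
a=cv2.imread("pics/top0.png").astype(int).min(axis=2);b=np.mean([r.capture("top").astype(int).min(axis=2) for _ in range(3)],0)
print("far");print(a[213:218,262:276]);print(b[213:218,262:276].astype(int))
print("near");print(a[229:235,260:274]);print(b[229:235,260:274].astype(int))
here()
E
```

```text
far
[[162 160 160 158 158 161 159 157 158 159 160 162 161 160]
 [161 160 160 158 159 168 167 159 159 159 161 163 162 160]
 [166 165 164 162 173 186 186 177 165 161 164 165 163 160]
 [186 186 184 184 196 205 205 197 178 173 174 175 173 168]
 [207 207 205 207 212 214 214 208 193 193 196 197 195 191]]
[[170 168 168 166 165 167 166 166 165 168 169 171 170 168]
 [169 168 168 164 160 170 174 170 167 166 168 172 171 167]
 [173 173 173 168 171 186 192 188 173 167 169 172 174 168]
 [189 189 192 189 192 201 207 207 189 178 177 181 188 178]
 [212 212 214 213 213 214 216 218 210 203 202 206 212 203]]
near
[[210 212 213 211 207 213 215 214 213 213 215 215 214 213]
 [195 198 199 195 191 202 211 212 207 205 207 207 208 205]
 [175 178 178 175 172 178 190 196 193 185 186 188 187 188]
 [165 167 166 165 161 155 163 172 173 167 169 169 168 168]
 [164 162 163 161 160 154 154 160 165 165 166 163 160 158]
 [165 164 161 160 159 159 160 163 165 166 165 163 158 156]]
[[218 219 219 218 215 219 221 219 217 219 221 222 222 220]
 [204 208 208 201 196 209 216 213 207 210 215 216 215 212]
 [183 187 185 179 175 184 196 196 190 188 195 198 198 194]
 [173 174 173 172 170 169 174 175 172 172 177 179 177 178]
 [172 172 170 170 170 169 167 165 166 171 174 172 169 168]
 [173 171 170 168 169 169 169 171 171 174 174 170 166 163]]
t 17.2 tcp [0.5769 0.1419 0.0298] stand mm [68.7  0.1 29.8] jaw deg 90.0 tilt [ 0.001  0.001 -1.   ] F st [ 4.9 -2.6  5.2] w 29.9
```

Emit:
carry_out(moves=[[0, 0.5, 0, 0, 0, 0, 25], [0, 0.5, 0, 0, 0, 0, 25]])

```text
time_s: 17.4
tcp_pos: [0.5769, 0.1419, 0.0298]
eef_rot: [-79.1, 90.0, 7.9]
contact_force: [3.4, 2.5, 5.9]
gripper_width: 0.0298
```

Emit:
carry_out(moves=[[0, 0.4, 0, 0, 0, 0, 25], [0, 0.4, 0, 0, 0, 0, 25]])

```text
time_s: 17.6
tcp_pos: [0.5768, 0.142, 0.0298]
eef_rot: [-107.3, 90.0, -20.3]
contact_force: [3.9, 0.7, 6.3]
gripper_width: 0.03
```

```bash
python3 - <<'E'
from h import *
here();shift(0)
im=np.mean([r.capture("side").astype(int).mean(axis=2) for _ in range(3)],0);print(im[206:218,264:275].astype(int))
b=np.mean([r.capture("top").astype(int).min(axis=2) for _ in range(2)],0)
print(b[213:218,262:276].astype(int));print(b[229:235,260:274].astype(int))
print(proj("side",[W(0,y,50)/1e3 for y in(15,17.5,20)]))
here()
E
```

```text
t 17.6 tcp [0.5768 0.142  0.0298] stand mm [68.9  0.1 29.8] jaw deg 90.0 tilt [ 0.001 -0.    -1.   ] F st [ 0.9 -3.9  6.3] w 30.0
collar score 0.902 shift mm [ 4.1 69.9  0. ]
[[ 82  60  37  39  71 116 141 152 160 167 166]
 [ 94  67  38  24  47  92 128 150 160 163 166]
 [103  80  46  20  30  64 104 137 154 163 167]
 [108  94  61  31  27  50  85 117 143 158 167]
 [111 102  79  50  50  71  82  97 129 158 166]
 [111 106  92  75  87 106 100  91 118 152 166]
 [111 110 101  89 102 122 116  86  97 141 160]
 [112 112 105  98 103 117 110  76  77 115 141]
 [111 109 104 103  99  98  90  62  47  73  94]
 [106 112 108 102  95  84  65  43  31  34  38]
 [112 108 107 108 101  84  62  41  28  13   8]
 [113 110 110 107 108 101  79  53  25  15   4]]
[[170 169 167 166 165 167 167 165 166 168 169 170 171 168]
 [170 168 168 164 162 171 173 170 167 166 169 172 171 167]
 [173 173 173 169 173 187 193 186 169 166 169 172 174 168]
 [189 191 192 189 193 201 207 204 180 174 177 182 188 178]
 [212 213 214 214 213 214 216 215 203 200 202 206 212 203]]
[[218 220 219 218 216 219 221 220 217 219 221 222 221 220]
 [205 209 208 201 196 210 217 214 208 210 215 216 215 212]
 [183 188 186 179 176 185 196 196 190 187 195 198 197 195]
 [173 175 174 172 170 170 174 175 171 172 177 178 178 178]
 [171 171 170 170 170 169 167 165 164 171 173 173 169 168]
 [173 171 170 169 169 169 169 170 171 174 174 171 166 163]]
[[270.19239737 213.16984018]
 [269.06521046 213.43530367]
 [267.93637547 213.70115529]]
t 17.9 tcp [0.5768 0.142  0.0298] stand mm [68.9  0.1 29.8] jaw deg 90.0 tilt [ 0.001 -0.    -1.   ] F st [ 1.3 -2.9  5.5] w 30.0
```

Emit:
carry_out(moves=[[0, 0.3, 0, 0, 0, 0, 25], [0, 0.3, 0, 0, 0, 0, 25]])

```text
time_s: 18.1
tcp_pos: [0.5768, 0.1421, 0.0298]
eef_rot: [-124.7, 90.0, -37.7]
contact_force: [4.2, 0.2, 4.5]
gripper_width: 0.0298
```

Emit:
carry_out(moves=[[0, 0.3, 0, 0, 0, 0, 25], [0, 0.3, 0, 0, 0, 0, 25]])

```text
time_s: 18.3
tcp_pos: [0.5768, 0.1423, 0.0298]
eef_rot: [-140.4, 90.0, -53.3]
contact_force: [4.9, -0.9, 5.9]
gripper_width: 0.0302
```

Emit:
carry_out(moves=[[0, 0.4, 0, 0, 0, 0, 25], [0, 0.4, 0, 0, 0, 0, 25]])

```text
time_s: 18.5
tcp_pos: [0.5768, 0.1425, 0.0298]
eef_rot: [-157.0, 90.0, -70.0]
contact_force: [4.7, -2.2, 5.1]
gripper_width: 0.0301
```

Emit:
carry_out(moves=[[0, 0.4, 0, 0, 0, 0, 25], [0, 0.4, 0, 0, 0, 0, 25]])

```text
time_s: 18.7
tcp_pos: [0.5769, 0.1427, 0.0298]
eef_rot: [-160.3, 89.9, -73.3]
contact_force: [5.3, -4.0, 5.1]
gripper_width: 0.0297
```

Emit:
carry_out(moves=[[0, -0.8, 0, 0, 0, 0, 25], [0, -0.8, 0, 0, 0, 0, 60], [0, -0.8, 0, 0, 0, 0, 60], [0, -0.8, 0, 0, 0, 0, 60], [0, -0.8, 0, 0, 0, 0, 60]])

```text
time_s: 19.2
tcp_pos: [0.5756, 0.1424, 0.029]
eef_rot: [120.2, 89.9, -152.8]
contact_force: [0.3, 0.7, 0.4]
gripper_width: 0.0515
```

Emit:
carry_out(moves=[[0, 0, 30, 0, 0, 0, 60], [0, 0, 75, 0, 0, 0, 60], [0, 0, 110, 0, 0, 0, 60], [-40, 0, 110, 0, 0, 0, 60], [-80, 0, 110, 0, 0, 0, 60]])

```text
time_s: 19.7
tcp_pos: [0.4961, 0.1429, 0.1401]
eef_rot: [-40.6, 89.9, 46.3]
contact_force: [-0.5, -0.4, -0.4]
gripper_width: 0.0531
```

```bash
python3 - <<'E'
from h import *
here();shift(0)
av=lambda n,k:np.mean([r.capture(n).astype(float) for _ in range(k)],0)
t,s=av("top",4),av("side",4)
a=cv2.imread("pics/top0.png");b=cv2.imread("pics/side0.png")
f=lambda i,u,v:cv2.resize(i[v:v+25,u:u+32].astype(np.uint8),(384,300),interpolation=cv2.INTER_CUBIC)
cv2.imwrite("pics/v9.png",np.vstack([np.hstack([f(a,252,211),f(t,252,211)]),np.hstack([f(b,254,200),f(s,254,200)])]))
E
```

```text
t 19.7 tcp [0.4961 0.1429 0.1401] stand mm [ 65.7  80.8 140.1] jaw deg 89.9 tilt [ 0.001  0.001 -1.   ] F st [-0.4  0.5 -0.4] w 53.1
collar score 0.901 shift mm [ 4.1 70.5  0. ]
```

View pics/v9.png

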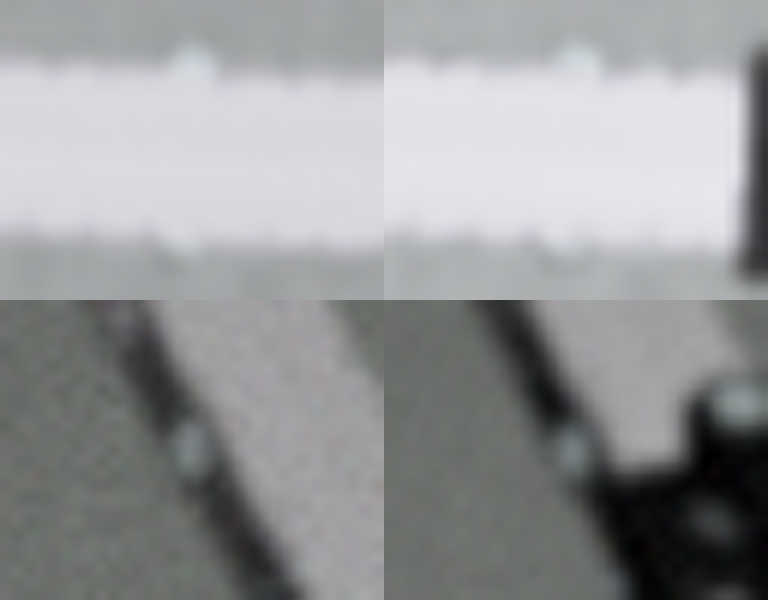

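```bash
python3 - <<'E'
from h import *
p=here()*1e3
print("above",(W(-117,-17,142)-p).round(0))
P=np.array([-50.5,.5]); r0=45; q=W(-117,-17)
for th in np.arange(1.5,-.11,-.1):
    d=np.array([-np.sin(th),np.cos(th)]);n=np.array([np.cos(th),np.sin(th)])
    c=P+r0*d-6.5*n-[21,9.5]; print(round(th,2),c.round(0),(W(*c)-q)[:2].round(0))
E
```

```text
t 20.15 tcp [0.497  0.1429 0.1392] stand mm [ 65.7  79.9 139.2] jaw deg 89.9 tilt [-0. -0. -1.] F st [ 0.4  0.3 -0.3] w 52.5
above [  87. -187.    3.]
1.5 [-117.  -12.] [-5.  0.]
1.4 [-117.   -8.] [-9.  1.]
1.3 [-117.   -3.] [-14.   1.]
1.2 [-116.    1.] [-18.   2.]
1.1 [-115.    6.] [-22.   4.]
1.0 [-113.   10.] [-27.   5.]
0.9 [-111.   14.] [-31.   8.]
0.8 [-108.   18.] [-34.  10.]
0.7 [-105.   21.] [-38.  13.]
0.6 [-102.   24.] [-41.  17.]
0.5 [-99.  27.] [-43.  20.]
0.4 [-95.  30.] [-46.  24.]
0.3 [-91.  32.] [-48.  28.]
0.2 [-87.  34.] [-49.  33.]
0.1 [-82.  35.] [-50.  37.]
-0.0 [-78.  36.] [-51.  42.]
-0.1 [-73.  36.] [-51.  46.]
```

Emit:
carry_out(moves=[[0, -45, 5, 0, 0, 0.145, 0], [0, -90, 5, 0, 0, 0.29, 0], [0, -135, 5, 0, 0, 0.435, 0], [0, -180, 5, 0, 0, 0.58, 0], [40, -187, 5, 0, 0, 0.725, 0]], squeeze=20)

```text
time_s: 20.65
tcp_pos: [0.5333, -0.0476, 0.1445]
eef_rot: [44.2, 89.9, 171.6]
contact_force: [2.1, 2.0, 0.9]
gripper_width: 0.0179
```

Emit:
carry_out(moves=[[45, 0, 0, 0, 0, 0.145, 0], [46, 0, 0, 0, 0, 0.29, 0], [46, 0, 0, 0, 0, 0.435, 0], [46, 0, 0, 0, 0, 0.58, 0], [46, 0, 0, 0, 0, 0.725, 0]])

```text
time_s: 21.15
tcp_pos: [0.5828, -0.0446, 0.1436]
eef_rot: [27.2, 89.9, -163.8]
contact_force: [-0.4, -0.1, 0.5]
gripper_width: 0.0005
```

Emit:
carry_out(moves=[[0, 0, 0, 0, 0, 0.12, 0], [0, 0, 0, 0, 0, 0.12, 0], [0, 0, 0, 0, 0, 0.12, 0]])

```text
time_s: 21.45
tcp_pos: [0.5827, -0.0444, 0.1441]
eef_rot: [19.6, 90.0, -165.0]
contact_force: [-0.8, 0.7, -0.6]
gripper_width: 0.0004
```

```bash
python3 - <<'E'
from h import *
p=here()*1e3
print("to",(W(-117,-17,82)-p).round(1))
E
```

```text
t 21.45 tcp [ 0.5827 -0.0444  0.1441] stand mm [-116.9  -15.2  144.1] jaw deg 178.4 tilt [-0.001 -0.    -1.   ] F st [ 0.6  0.8 -0.6] w 0.4
to [  1.8  -0.2 -62.1]
```

Emit:
carry_out(moves=[[2, 0, -30, 0, 0, 0, 0], [2, 0, -62, 0, 0, 0, 0], [2, 0, -62, 0, 0, 0, 0], [-3, 0, -62, 0, 0, 0, 0], [-7, 0, -62, 0, 0, 0, 0]])

```text
time_s: 21.95
tcp_pos: [0.5763, -0.0441, 0.084]
eef_rot: [-173.2, 89.9, 2.4]
contact_force: [2.6, -0.6, -1.8]
gripper_width: 0.0007
```

Emit:
carry_out(moves=[[-4, 0, 0, 0, 0, 0, 0], [-8, 1, 0, 0, 0, 0, 0], [-12, 2, 0, 0, 0, 0, 0]])

```text
time_s: 22.25
tcp_pos: [0.5643, -0.0419, 0.0839]
eef_rot: [-168.4, 89.8, 7.3]
contact_force: [2.6, -0.0, 1.2]
gripper_width: 0.0003
```

```bash
python3 - <<'E'
from h import *
here()
E
```

```text
t 22.25 tcp [ 0.5643 -0.0419  0.0839] stand mm [-115.4    3.2   83.9] jaw deg 178.6 tilt [ 0.003  0.    -1.   ] F st [ 0.1 -2.6  1.2] w 0.3
```

Emit:
carry_out(moves=[[-4, 1, 0, 0, 0, 0, 0], [-8, 3, 0, 0, 0, 0, 0], [-12, 6, 0, 0, 0, 0, 0], [-15, 8, 0, 0, 0, 0, 0], [-18, 10, 0, 0, 0, 0, 0]])

```text
time_s: 22.75
tcp_pos: [0.5452, -0.032, 0.0825]
eef_rot: [36.8, 90.0, -147.5]
contact_force: [2.7, -0.9, 0.9]
gripper_width: 0.0006
```

Emit:
carry_out(moves=[[-3, 4, 0, 0, 0, 0, 0], [-5, 7, 0, 0, 0, 0, 0], [-7, 10, 0, 0, 0, 0, 0], [-9, 13, 0, 0, 0, 0, 0]])

```text
time_s: 23.15
tcp_pos: [0.5354, -0.0193, 0.0822]
eef_rot: [21.9, 89.9, -162.5]
contact_force: [-1.3, -3.3, 1.7]
gripper_width: 0.0007
```

```bash
python3 - <<'E'
from h import *
here();shift(0)
E
```

```text
t 23.15 tcp [ 0.5354 -0.0193  0.0822] stand mm [-94.3  33.2  82.2] jaw deg 178.6 tilt [-0.002 -0.001 -1.   ] F st [-3.3  1.1  1.7] w 0.7
collar score 0.567 shift mm [ 6.7 72.3  0. ]
```

Emit:
carry_out(moves=[[-1, 3, 0, 0, 0, 0, 0], [-1, 6, 0, 0, 0, 0, 0], [-1, 9, 0, 0, 0, 0, 0]])

```text
time_s: 23.5
tcp_pos: [0.5349, -0.0101, 0.0822]
eef_rot: [19.6, 89.9, -164.8]
contact_force: [-2.1, -4.4, 0.5]
gripper_width: 0.0009
```

Emit:
carry_out(moves=[[0, 1.5, 0, 0, 0, 0, 0], [0, 3, 0, 0, 0, 0, 0]])

```text
time_s: 23.7
tcp_pos: [0.5352, -0.0071, 0.0824]
eef_rot: [17.2, 90.0, -167.1]
contact_force: [-1.4, -4.0, 0.2]
gripper_width: 0.0005
```

```bash
python3 - <<'E'
from h import *
here()
E
```

```text
t 23.7 tcp [ 0.5352 -0.0071  0.0824] stand mm [-82.1  34.1  82.4] jaw deg 178.6 tilt [-0.001 -0.    -1.   ] F st [-4.1  1.1  0.2] w 0.5
```

Emit:
carry_out(moves=[[0, 1, 0, 0, 0, 0, 0], [0, 2, 0, 0, 0, 0, 0]])

```text
time_s: 23.9
tcp_pos: [0.5353, -0.0051, 0.0824]
eef_rot: [17.4, 90.0, -166.9]
contact_force: [-2.4, -3.7, -0.8]
gripper_width: 0.0008
```

```bash
python3 - <<'E'
from h import *
here()
E
```

```text
t 23.9 tcp [ 0.5353 -0.0051  0.0824] stand mm [-80.2  34.1  82.4] jaw deg 178.6 tilt [-0. -0. -1.] F st [-3.8  2.2 -0.8] w 0.8
```

Emit:
carry_out(moves=[[0, 1, 0, 0, 0, 0, 0], [0, 1.5, 0, 0, 0, 0, 0]])

```text
time_s: 24.1
tcp_pos: [0.5353, -0.0036, 0.0825]
eef_rot: [16.4, 90.0, -168.0]
contact_force: [-2.2, -4.2, -0.5]
gripper_width: 0.0002
```

Emit:
carry_out(moves=[[0, 0.7, 0, 0, 0, 0, 0]])

```text
time_s: 24.2
tcp_pos: [0.5354, -0.003, 0.0825]
eef_rot: [19.4, 90.0, -165.0]
contact_force: [-2.8, -4.4, 0.5]
gripper_width: 0.0005
```

```bash
python3 - <<'E'
from h import *
here()
E
```

```text
t 24.2 tcp [ 0.5354 -0.003   0.0825] stand mm [-78.   34.1  82.5] jaw deg 178.6 tilt [-0. -0. -1.] F st [-4.5  2.6  0.5] w 0.5
```

Emit:
carry_out(moves=[[0, 0.7, 0, 0, 0, 0, 0], [0, 1.4, 0, 0, 0, 0, 0]])

```text
time_s: 24.4
tcp_pos: [0.5354, -0.0016, 0.0825]
eef_rot: [17.0, 90.0, -167.3]
contact_force: [-3.3, -3.7, 0.3]
gripper_width: 0.0003
```

Emit:
carry_out(moves=[[0, 0.7, 0, 0, 0, 0, 0]])

```text
time_s: 24.5
tcp_pos: [0.5354, -0.0009, 0.0825]
eef_rot: [22.8, 90.0, -161.5]
contact_force: [-3.1, -4.1, 0.1]
gripper_width: 0.0004
```

```bash
python3 - <<'E'
from h import *
here()
s=r.capture("side");t=r.capture("top")
cv2.imwrite("pics/v10.png",np.vstack([cv2.resize(s[170:270,230:350],(480,300),interpolation=cv2.INTER_CUBIC),cv2.resize(t[195:257,250:350],(480,300),interpolation=cv2.INTER_CUBIC)]))
E
```

```text
t 24.5 tcp [ 0.5354 -0.0009  0.0825] stand mm [-75.9  34.2  82.5] jaw deg 178.6 tilt [-0. -0. -1.] F st [-4.2  2.9  0.1] w 0.4
```

View pics/v10.png

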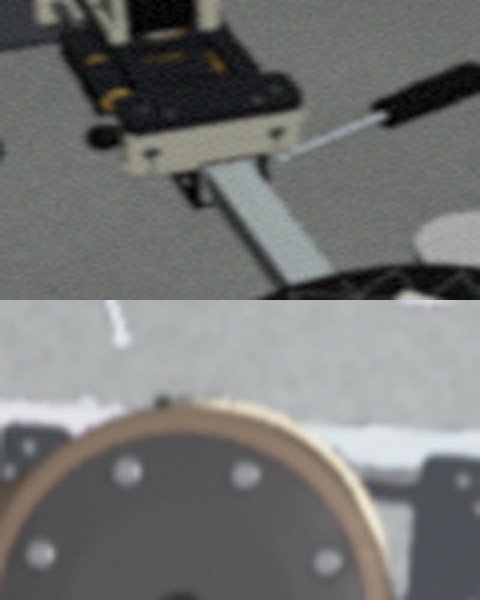

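```bash
python3 - <<'E'
from h import *
st=lambda P:(1e3*np.array([(P-O)@X,(P-O)@Y])).round(1)
im=r.capture("side").mean(axis=2);w=np.clip(70-im[207:224,247:264],0,None);w[:, 12:]=0
v,u=np.mgrid[207:224,247:264];c=(np.sum(u*w)/w.sum(),np.sum(v*w)/w.sum());print(c,st(ray("side",c,.095)))
im=cv2.imread("pics/side0.png").mean(axis=2)
print("start ball",st(ray("side",(266,237),.095)),"pivot now est -50.5")
E
```

```text
(np.float64(255.26410894330232), np.float64(214.78879141023964)) [-52.1  59.1]
start ball [-124.8   59.4] pivot now est -50.5
```

Emit:
carry_out(moves=[[0, 0.7, 0, 0, 0, 0, 0], [0, 1.2, 0, 0, 0, 0, 0]])

```text
time_s: 24.85
tcp_pos: [0.5353, 0.0003, 0.0825]
eef_rot: [16.9, 90.0, -167.4]
contact_force: [-3.2, -4.1, 0.5]
gripper_width: 0.0002
```

Emit:
carry_out(moves=[[0, 0.7, 0, 0, 0, 0, 0], [0, 1.2, 0, 0, 0, 0, 0]])

```text
time_s: 25.05
tcp_pos: [0.5353, 0.0015, 0.0825]
eef_rot: [21.2, 90.0, -163.2]
contact_force: [-3.1, -4.7, -0.3]
gripper_width: 0.0003
```

```bash
cat > ball.py <<'E'
from h import *
st=lambda P:(1e3*np.array([(P-O)@X,(P-O)@Y])).round(1)
def ball(im,u0,v0):
    im=im.mean(axis=2);w=np.clip(70-im[v0-5:v0+6,u0-6:u0+4],0,None);v,u=np.mgrid[v0-5:v0+6,u0-6:u0+4]
    c=(np.sum(u*w)/w.sum(),np.sum(v*w)/w.sum());return np.round(c,2),st(ray("side",c,.095))
E
python3 - <<'E'
from ball import *
print("start",ball(cv2.imread("pics/side0.png"),266,237)); print("now",ball(r.capture("side"),255,214));here()
E
```

```text
start (array([265.5 , 236.14]), array([-122.1,   59.5]))
now (array([254.89, 214.5 ]), array([-50.9,  59.5]))
t 25.1 tcp [0.5353 0.0016 0.0825] stand mm [-73.5  34.4  82.5] jaw deg 178.6 tilt [-0. -0. -1.] F st [-4.2  3.8 -0.1] w 0.5
```

Emit:
carry_out(moves=[[0, 0.5, 0, 0, 0, 0, 0], [0, 1, 0, 0, 0, 0, 0]])

```text
time_s: 25.3
tcp_pos: [0.5352, 0.0025, 0.0825]
eef_rot: [21.6, 90.0, -162.7]
contact_force: [-3.8, -3.8, 0.1]
gripper_width: 0.0004
```

Emit:
carry_out(moves=[[0, 0.5, 0, 0, 0, 0, 0], [0, 1, 0, 0, 0, 0, 0]])

```text
time_s: 25.5
tcp_pos: [0.5352, 0.0035, 0.0825]
eef_rot: [20.0, 90.0, -164.4]
contact_force: [-2.8, -4.5, 0.3]
gripper_width: 0.0002
```

Emit:
carry_out(moves=[[0, 0.5, 0, 0, 0, 0, 0], [0, 1, 0, 0, 0, 0, 0]])

```text
time_s: 25.7
tcp_pos: [0.5351, 0.0044, 0.0825]
eef_rot: [28.1, 90.0, -156.3]
contact_force: [-2.9, -5.9, 0.1]
gripper_width: 0.0002
```

Emit:
carry_out(moves=[[0, 0.5, 0, 0, 0, 0, 0], [0, 1, 0, 0, 0, 0, 0]])

```text
time_s: 25.9
tcp_pos: [0.535, 0.0046, 0.0825]
eef_rot: [53.7, 89.9, -130.6]
contact_force: [-3.1, -10.4, 1.2]
gripper_width: 0.0003
```

```bash
python3 - <<'E'
from ball import *
print("now",ball(r.capture("side"),255,214));here()
E
```

```text
now (array([254.4 , 213.37]), array([-47. ,  59.4]))
t 25.95 tcp [0.535  0.0046 0.0825] stand mm [-70.5  34.9  82.5] jaw deg 178.6 tilt [-0.001 -0.001 -1.   ] F st [-9.3  1.7  1. ] w 0.3
```

Emit:
carry_out(moves=[[0, -4, 0, 0, 0, 0, 0], [0, -10, 0, 0, 0, 0, 0], [0, -12, 40, 0, 0, 0, 0], [-30, -12, 80, 0, 0, 0, 0], [-75, -12, 90, 0, 0, 0, 0]])

```text
time_s: 26.45
tcp_pos: [0.4645, -0.0054, 0.1766]
eef_rot: [-162.2, 89.5, 13.4]
contact_force: [-0.0, 1.1, 0.9]
gripper_width: 0.0005
```

Emit:
carry_out(moves=[[-20, -40, 0, 0, 0, 0, 0], [-20, -90, 0, 0, 0, 0, 0], [-20, -130, 0, 0, 0, 0, 0], [-20, -130, 0, 0, 0, 0, 0]])

```text
time_s: 26.85
tcp_pos: [0.4411, -0.1395, 0.1733]
eef_rot: [-171.6, 89.8, 3.8]
contact_force: [0.7, -0.6, -0.5]
gripper_width: 0.0004
```

```bash
python3 - <<'E'
from ball import *
here();shift(0)
av=lambda n,k:np.mean([r.capture(n).astype(float) for _ in range(k)],0).astype(np.uint8)
t,s=av("top",4),av("side",4);print(ball(s,255,214))
cv2.imwrite("pics/v11.png",np.hstack([cv2.resize(s[160:310,220:360],(373,400)),np.vstack([cv2.resize(t[150:290,220:360],(400,400),interpolation=cv2.INTER_CUBIC)])]))
a=cv2.imread("pics/top0.png").astype(int)
d=np.abs(t.astype(int)-a).max(axis=2)
for nm,(u,v) in dict(driver=(262,165),cap=(235,271),tin=(338,181),cast=(420,236)).items():print(nm,np.percentile(d[v-14:v+14,u-14:u+14],[50,95]))
E
```

```text
t 26.85 tcp [ 0.4411 -0.1395  0.1733] stand mm [-219.2  121.3  173.3] jaw deg 178.4 tilt [ 0.003  0.    -1.   ] F st [-0.6 -0.7 -0.5] w 0.4
collar score 0.98 shift mm [ 3.8 71.3  0. ]
(array([253.49, 213.93]), array([-48.1,  61.6]))
driver [8. 9.]
cap [7. 9.]
tin [7. 9.]
cast [4. 9.]
```

View pics/v11.png

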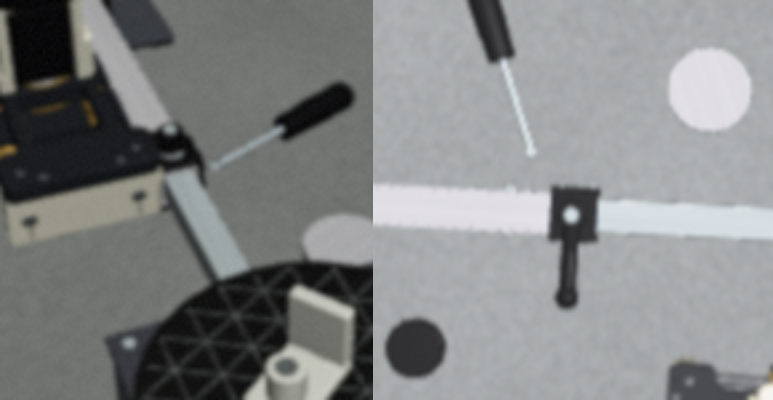

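Emit:
carry_out(moves=[[0, 30, 40, 0, 0, 0, 0], [0, 75, 60, 0, 0, 0, 0], [0, 120, 80, 0, 0, 0, 0], [0, 165, 80, 0, 0, 0, 0], [0, 210, 80, 0, 0, 0, 0]])

```text
time_s: 27.8
tcp_pos: [0.4403, 0.076, 0.2536]
eef_rot: [-140.4, 89.9, 35.3]
contact_force: [1.6, -0.2, 0.2]
gripper_width: 0.0004
```

Emit:
carry_out(moves=[[0, 45, 0, 0, 0, 0, 0], [0, 90, 0, 0, 0, 0, 0], [0, 120, 0, 0, 0, 0, 0], [0, 120, 0, 0, 0, 0, 0]])

```text
time_s: 28.2
tcp_pos: [0.4403, 0.1973, 0.2522]
eef_rot: [-11.2, 90.0, 164.7]
contact_force: [-0.1, -0.7, -0.6]
gripper_width: 0.0003
```

```bash
python3 - <<'E'
from ball import *
here();shift(0)
av=lambda n,k:np.mean([r.capture(n).astype(float) for _ in range(k)],0).astype(np.uint8)
t,s=av("top",4),av("side",4)
a=cv2.imread("pics/top0.png");b=cv2.imread("pics/side0.png")
f=lambda i,u,v:cv2.resize(i[v:v+25,u:u+32].astype(np.uint8),(384,300),interpolation=cv2.INTER_CUBIC)
cv2.imwrite("pics/v12.png",np.vstack([np.hstack([f(a,252,211),f(t,252,211)]),np.hstack([f(b,254,200),f(s,254,200)])]))
print(s[206:218,264:275].mean(axis=2).astype(int))
E
```

```text
t 28.2 tcp [0.4403 0.1973 0.2522] stand mm [117.1 139.4 252.2] jaw deg 178.8 tilt [-0.  0. -1.] F st [-0.7  0.1 -0.6] w 0.3
collar score 0.98 shift mm [ 3.8 71.3  0. ]
[[ 82  62  42  37  70 113 143 150 157 163 161]
 [ 94  66  37  25  47  89 121 137 149 155 159]
 [ 89  70  36  19  29  56  86 101 113 121 130]
 [ 65  49  26  14  15  26  43  54  60  71  79]
 [ 35  26  21  16  17  17  19  23  24  27  33]
 [ 19  18  19  23  19  19  22  16  14  16  14]
 [ 19  17  20  20  19  21  16  13  13  15  14]
 [ 14  13  11  12  12  11  12  14   7   5   7]
 [ 17  21  15  25  19  24  14   9  10  10  13]
 [ 49  52  53  53  52  44  33  20  14   9   6]
 [ 86  88  88  89  86  79  53  33  15   7   7]
 [102 101 103 104 102  95  73  43  16   8   6]]
```

View pics/v12.png

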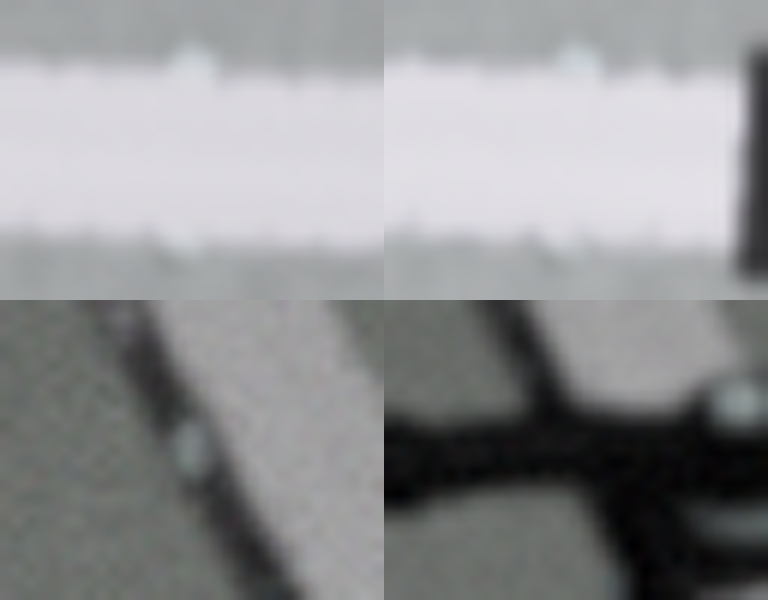

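```bash
python3 -c "
from plant import r
print(r.close_job())"
```

```text
the job is handed in; nothing more can be done
None
```

The scanner now stands one hole farther from the turntable, about 71 mm, with the clamp lever back at its tight stop. I handed the job in at about 29 s.

**What I did:**
- I swung the lever to its loose stop.
- I squeezed both buttons flush and drew the tube out. The pull peaked at about 17 N while the buttons went under the wall, then ran at 7 to 9 N.
- I felt the drag fall away at about 66 mm and the tube snap forward at about 70 mm. I then pulled no harder than about 4 N to centre it, and released it.
- I pushed the lever back until the force rose from about 4 N to 10 N and it stopped moving.

**Last checks:**
- **Buttons:** with the lever still loose, both stood as proud as at the start in both views. After tightening, the top view still showed both out. The side view of the near button was then hidden by the lever.
- **Lever:** it points square across the tube, about 0.05 rad further round than where it was at the start.
- **Things left alone:** the driver, lens cap, tin and casting show no change in the top picture, and nothing touches the robot.

**One disagreement:** the measured shift of the collar was 70.5 mm before tightening and 71.3 mm after. The final push on the lever may have moved the tube slightly within the play in the holes, so the buttons could be resting lightly against one edge. I had no way to measure that load directly.

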